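# Weigh out a gift chest of chocolate bars

## Task

Make up the gift chest that stands on the counter scale: swing its lid wide open, lay chocolate bars from the board into it until the scale's pointer rests in the green band (350 to 400 g), then close the lid fully. Bars that are not needed are to lie on the board at the end; the jar, the bell and the tin are to be left alone.

Things in the scene. Friction and masses are not known exactly. Their poses are not given: they have to be found in the camera images.
- scale: white enamelled spring counter scale, fixed: housing 210 x 170 x 68 mm (x, y, z), origin at the centre of its underside on the counter. Its brass-rimmed dial (128 mm across, red pointer) slopes up towards the scale's own +x (customer's side), 110 to 230 mm from the origin, up to 100 mm high. The gift chest stands in the sprung pan on top, long side along the scale's x
- pan (a joint): m the sprung pan has sunk: 0 with the chest empty (tared), growing downwards 0.060 m per kg (0.16 N/mm); stops at -0.002 and 0.038. The pointer turns with it, clockwise from the top, 50 degrees per 100 g; ticks each 50 g, long ones each 100 g. The green band is 350 to 400 g: 0.0210 to 0.0240 m, 175 to 200 degrees
- chest_in (a point): centre of the inner floor of the open-topped dark red gift chest with brass straps; it nests in the scale's pan, stays there (cannot be lifted off) and sinks with it; 122 mm above the counter when empty. Axes as the scale's: x along its length, y across, z up. Inside 212 (x) x 116 (y) mm, walls 4 mm thick, rising 56 mm above this floor
- lid_hinge (a point): middle of the lid's hinge line, at the top of the chest's -y wall: 56 mm above the inner floor, 62 mm from its centre. The hinge line runs along the chest's x. This point's axes turn with the lid: y from the hinge to the lid's free edge, z out of its outer face
- lid (a joint): opening angle of the chest's lid, rad: 0 shut flat on the chest, 1.57 upright, 1.85 wide open (stop), leaning back over the -y side. Stiff hinge (0.1 N m of friction): the lid stays where it is left. A dark red panel, 224 x 128 x 6 mm, 100 g, with a 3 mm pad on top; it starts ajar (0.25 to 0.8)
- lid_knob (a point): centre of the lid's brass pull: a round bar 26 mm long, 16 mm thick, parallel to the hinge, on a 9 mm stem, 34 mm above the lid's underside (28 mm above the panel's top), 104 mm from the hinge line, 22 mm in from the free edge. It can be pinched by its two ends from above and turns between the fingers as the lid swings
- board: dark wooden serving board with brass ends, 270 x 340 x 8 mm (x, y, z), flat on the counter and fixed. Origin: centre of its underside
- large1: large chocolate bar in red foil with a gold band, 100 x 30 x 26 mm, about 100 g (88 to 115 g, each differs). Origin: centre of its underside; x along its length, z up. May be absent
- large2: large chocolate bar in red foil with a gold band, 100 x 30 x 26 mm, about 100 g (88 to 115 g, each differs). Origin: centre of its underside; x along its length, z up. May be absent
- large3: large chocolate bar in red foil with a gold band, 100 x 30 x 26 mm, about 100 g (88 to 115 g, each differs). Origin: centre of its underside; x along its length, z up. May be absent
- large4: large chocolate bar in red foil with a gold band, 100 x 30 x 26 mm, about 100 g (88 to 115 g, each differs). Origin: centre of its underside; x along its length, z up. May be absent
- small1: small chocolate bar in gold foil with a pale paper band, 62 x 26 x 16 mm, about 35 g (31 to 40 g, each differs). Origin: centre of its underside; x along its length, z up. May be absent
- small2: small chocolate bar in gold foil with a pale paper band, 62 x 26 x 16 mm, about 35 g (31 to 40 g, each differs). Origin: centre of its underside; x along its length, z up. May be absent
- small3: small chocolate bar in gold foil with a pale paper band, 62 x 26 x 16 mm, about 35 g (31 to 40 g, each differs). Origin: centre of its underside; x along its length, z up. May be absent
- small4: small chocolate bar in gold foil with a pale paper band, 62 x 26 x 16 mm, about 35 g (31 to 40 g, each differs). Origin: centre of its underside; x along its length, z up. May be absent
- small5: small chocolate bar in gold foil with a pale paper band, 62 x 26 x 16 mm, about 35 g (31 to 40 g, each differs). Origin: centre of its underside; x along its length, z up. May be absent
- small6: small chocolate bar in gold foil with a pale paper band, 62 x 26 x 16 mm, about 35 g (31 to 40 g, each differs). Origin: centre of its underside; x along its length, z up. May be absent
- jar: bystander: amber glass jar with a brass cap, 76 mm across, 130 mm tall; origin: centre of its underside
- bell: bystander: brass counter bell, 84 mm across, 58 mm tall; origin: centre of its underside
- tin: bystander: green round tin with a brass cap, 74 mm across, 91 mm tall; origin: centre of its underside
Mind the look-alikes: they are no part of the job. What is shaped like the small3 but grey is not meant. What is shaped like the small1 but grey or purple is not meant.

How it is judged:
By the outcome, as a careful person would: the job done as asked, in the order asked, and still so for the second after the job is handed in, with the robot touching nothing.
Of large1, large2, large3, large4 only 3 to 4 are there at a start; the rules pass over those that are not, and their reading is None.
Of small1, small2, small3, small4, small5, small6 only 3 to 6 are there at a start; the rules pass over those that are not, and their reading is None.
At some moment in a run one of large1, large2, large3, large4, small1, small2, small3, small4, small5, small6 may be knocked a few centimetres aside while the robot is not near it.
Once in a run the grip may slacken for a moment while it holds something.
It also fails if it takes over 210 s, if anything falls off the work surface, if the arm or the gripper's body presses on something with over 40 N, if the wrist force passes 120 N, or if a joint passes its speed limit or range.

## Robot

A 6-joint arm with a two-finger parallel gripper is mounted at the origin on the work surface. World frame = base frame: x ahead of the robot, y to its left, z up, the work surface at z = 0. Lengths are in mm, angles in rad, forces in N, time in s.
With the tool pointing down it reaches from about 350 to 875 mm from the base axis. Payload 4.2 kg.
Tool frame: the origin (TCP) lies at the very end of the fingers, on their centre line; the grasp point (between the pads) lies 19 mm behind it (arm.grasp_offset is the distance from the TCP to the grasp point, in mm); z points along the fingers, y is the direction in which the jaws open and shut (so a half turn about z gives the same grasp; the last joint's range is limited). The gripper opens to 85 mm and grips with 20 to 120 N. Pads are 22 mm wide; open, the fingers measure 114 mm over their backs; the gripper's body (76 mm by 85 mm) begins 54 mm behind the grasp point. The pads swing forward as they close: fully open they stand 13 mm farther back than shut.
Start: joints at [-0.857, 0.385, 0.008, 0, -1.194, -0.259], TCP at [274.563, -561.439, 231.312] pointing down, gripper open.
Joint ranges: [-3.14, 3.14], [-1.21, 2.06], [-1.07, 1.41], [-3.16, 2.05], [-2.99, -0.16], [-3.1, 3.1]. Speed limits (rad/s): [2.79, 2.79, 3.14, 3.14, 3.14, 3.14].

## Interface

Orientations are given as a unit quaternion [x, y, z, w].
In Python, from bench import arm gives the robot as it stands.
- The arm moves only by the tool arm_command, never from a script. Its argument "commands" is one flat list of numbers, 4 for each row, row after row: the shift along the tool's x, y, z in m, then the turn about the tool's z in degrees. In form: [tx, ty, tz, roll, tx, ty, tz, roll, ...]. A call has exactly 5 rows; each row shifts and turns the pose as measured when the row begins, along the tool's axes as they then stand; what a row does not reach is not made up. A row lasts 1/10 s, in which the tool goes at most 50 mm and 8.59 degrees, less where a joint would pass 70% of its speed; a pose out of reach is approached as far as the arm can. A call with a gripper value outside its range is refused whole. "jaw" is the opening, from 0 (shut) to 1 (fully open), set as the call begins (left out, the last holds). The fingers move at their own pace and stop on an object; the grip force is fixed at half the most. Time passes only in rows, so rows that do not move let the fingers close, or fill a call up. It gives the time, the measured TCP pose, the force and the opening at its end, in the units of the state.
- arm.read_state(): the state, without advancing time (a new reading comes with each control period).
- arm.get_image(name): name is "scene" or "top"; returns the picture (400x640x3 uint8, red, green, blue); there is no depth.
- arm.camera_info(name): a dict with "camera_matrix" (3x3 intrinsics, pixels), "k1" (the pictures are not rectified: a ray, as slopes to the right and down, at radius r is drawn at 1 + k1 r^2 times it, then the intrinsics apply), "world_from_camera" (4x4, takes a point from camera to world coordinates). Camera axes: x right, y down, z forward; pixel columns grow to the right and rows downward; lengths in mm; the calibration is good to about 2 mm. A picture is of the moment at which its call begins. camera_info takes no time and is no camera call.
- arm.job_done(): hands the job in, once; it reports no verdict.
Trained networks look in the newest picture that a camera, given by its name, has taken for a name from the list of things; names that differ only in an ending like _2 or _b are one class to them, and where a whole thing is asked for, a point or a joint stands for the part that bears it (a point fixed in the world has none). Each returns a list of dicts, best first, with "confidence" (0 to 1); they miss things now and then, are a little off and sometimes report something else, mostly with a low value. They report only what shows in the picture. A call takes as long as a camera call. They do not tell look-alikes from the thing itself.
- arm.regions_of(camera, target): "mask" (400x640 bool, what is visible of it).
- arm.place_of(camera, target): "centre" ([x, y, z] in mm, in the coordinates of the camera as it stood for that picture, good to about 4 mm: a listed point, or the origin of a listed thing).
The state is a dict: "clock": time; "joints": joint angles; "joint_vel": joint speeds; "joint_efforts": joint torques, N m; "position": TCP position; "ee_rot": TCP orientation; "contact_force": force on the tool from outside, world axes, zero at the start; "wrist_torque": the same for the moment, N m; "gripper_width": finger opening in mm.
Only numpy, scipy, OpenCV 4.12 (cv2) and the standard library are available. Lean on these libraries where they do the work, as an engineer would, in place of code of your own. Each camera call takes 0.05 s, during which the arm holds its last target.

## Working session

There is one attempt and no reset: what is moved stays moved. The work goes in short steps, Python scripts to look and compute and a tool call to move; the robot and the scene stay as the last step left them, time stands still between calls to the robot, and variables do not carry over. Pictures are saved under pics/ and viewed, and the job is handed in when it is done.

Besides the shell and the picture viewer there is one more tool, called after ">>>" as name(argument=value, ...) on one line, values as JSON. arm_command: Moves the arm, as the interface text tells. Its arguments: {"type":"object","properties":{"commands":{"type":"array"},"jaw":{"type":"number"}},"required":["commands"]}

```bash
ls; mkdir -p pics; cat > h.py <<'E'
import numpy as np, cv2
from bench import arm
from scipy.spatial.transform import Rotation as R
def snap(name,fn):
    im=arm.get_image(name); cv2.imwrite('pics/'+fn,im[:,:,::-1]); return im
def ray(name,u,v):
    c=arm.camera_info(name);K=np.array(c['camera_matrix']);T=np.array(c['world_from_camera'])
    d=np.array([(u-K[0,2])/K[0,0],(v-K[1,2])/K[1,1]]);p=d.copy()
    for _ in range(20): p=d/(1+c['k1']*(p@p))
    return T[:3,3],T[:3,:3]@np.array([p[0],p[1],1])
def pix2z(name,u,v,z):
    o,d=ray(name,u,v); return o+d*(z-o[2])/d[2]
def proj(name,P):
    c=arm.camera_info(name);K=np.array(c['camera_matrix']);T=np.array(c['world_from_camera'])
    q=T[:3,:3].T@(np.array(P,float)-T[:3,3]);s=q[:2]/q[2];s=s*(1+c['k1']*(s@s))
    return K[0,0]*s[0]+K[0,2],K[1,1]*s[1]+K[1,2]
def places(cam,t):
    T=np.array(arm.camera_info(cam)['world_from_camera'])
    return [((T[:3,:3]@np.array(d['centre'])+T[:3,3]).round(1),round(d['confidence'],2)) for d in arm.place_of(cam,t)]
E
python3 - <<'E'
from h import *
snap('scene','s0.png');snap('top','t0.png')
for c in ('scene','top'):
    i=arm.camera_info(c);print(c,np.array(i['camera_matrix']).round(0).tolist(),i['k1'],np.array(i['world_from_camera']).round(2).tolist())
    for t in ['scale','chest_in','lid_hinge','lid_knob','board','large1','small1','jar','bell','tin']:
        print(c,t,[(p.tolist(),q) for p,q in places(c,t)])
print(arm.read_state())
E
```

```text
pics
scene [[430.0, 0.0, 324.0], [0.0, 430.0, 197.0], [0.0, 0.0, 1.0]] -0.0910551193140471 [[-0.83, 0.48, -0.29, 963.19], [0.56, 0.69, -0.46, 524.4], [-0.02, -0.54, -0.84, 1231.95], [0.0, 0.0, 0.0, 1.0]]
scene scale [([531.4, -153.1, 3.3], 0.88), ([518.7, 217.4, -0.5], 0.64), ([571.2, 82.3, 5.8], 0.46)]
scene chest_in [([531.0, -154.5, 123.6], 0.65)]
scene lid_hinge [([520.0, -217.7, 177.0], 0.77)]
scene lid_knob [([528.9, -126.8, 240.4], 0.56)]
scene board []
scene large1 [([579.3, 213.9, 8.3], 0.73), ([479.6, 346.4, 6.2], 0.73), ([578.1, 143.2, 9.1], 0.63), ([518.3, 215.0, -0.4], 0.4)]
scene small1 [([750.9, 280.3, 3.7], 0.73), ([568.6, 83.4, 6.5], 0.71), ([589.2, 263.6, 9.7], 0.69), ([444.2, 103.6, 12.5], 0.69), ([460.5, 279.0, 8.5], 0.65), ([344.2, -119.9, 5.8], 0.54), ([781.7, 188.7, -1.3], 0.47), ([445.7, 165.9, 8.1], 0.43)]
scene jar [([755.8, 73.8, -0.0], 0.66)]
scene bell [([669.1, -383.6, -0.8], 0.81)]
scene tin [([671.5, -385.1, 0.7], 0.74), ([454.0, -456.4, 2.6], 0.73), ([569.8, 84.0, 7.2], 0.27)]
top [[465.0, 0.0, 321.0], [0.0, 465.0, 204.0], [0.0, 0.0, 1.0]] 0.033426965
[... 976 characters left out ...]
clock': 1.1, 'joints': array([-8.57433148e-01,  3.84688744e-01,  7.84759780e-03, -1.52652212e-05,
       -1.19402092e+00, -2.58586361e-01]), 'joint_vel': array([-0.00075897,  0.0004174 ,  0.00072437, -0.00041057, -0.00181528,
       -0.00065572]), 'joint_efforts': array([ 4.27396490e-04, -3.92100191e+01,  1.88619053e+01,  4.19065654e+00,
       -2.78861662e-04, -1.07611933e-05]), 'position': array([ 274.52700447, -561.42188925,  231.29605715]), 'ee_rot': array([-2.25431194e-01,  9.74259091e-01,  3.23768224e-05, -9.07593378e-06]), 'contact_force': array([-1.30280255, -0.53984178,  0.06977544]), 'wrist_torque': array([ 0.01711929,  0.05064364, -0.01395318]), 'gripper_width': 85.25668422525794}
```

View pics/s0.png

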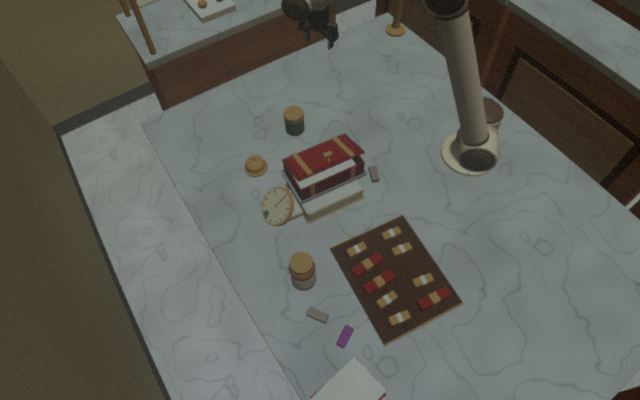

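View pics/t0.png

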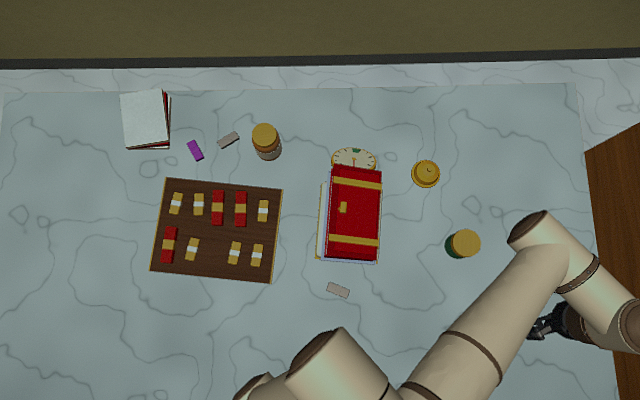

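```bash
cat >> h.py <<'E'
def bars(cam='top'):
    """colour-independent: network masks -> rect on top face plane"""
    out=[]
    for t,h,L in (('large1',26,100),('small1',16,62)):
        for d in arm.regions_of(cam,t):
            m=d['mask'].astype(np.uint8)
            cs,_=cv2.findContours(m,cv2.RETR_EXTERNAL,cv2.CHAIN_APPROX_NONE)
            if not cs: continue
            c=max(cs,key=cv2.contourArea)
            pts=np.array([pix2z(cam,u,v,8+h*0.6)[:2] for u,v in c[:,0,:]],np.float32)
            (x,y),(w,hh),a=cv2.minAreaRect(pts)
            if w<hh: w,hh=hh,w;a+=90
            a=(a+90)%180-90
            out.append((t[:5],round(d['confidence'],2),round(x,1),round(y,1),round(w),round(hh),round(a,1)))
    return out
E
python3 - <<'E'
from h import *
im=snap('top','t1.png')
cv2.imwrite('pics/t1a.png',cv2.resize(im[150:300,130:410,::-1],None,fx=2.8,fy=2.8,interpolation=cv2.INTER_CUBIC))
im=snap('scene','s1.png')
cv2.imwrite('pics/s1a.png',cv2.resize(im[120:240,230:390,::-1],None,fx=4.5,fy=4.5,interpolation=cv2.INTER_CUBIC))
for c in('top','scene'):
  for b in bars(c): print(c,*b)
E
```

```text
top large 0.97 578.4 146.1 106 39 0.4
top large 0.95 483.1 344.1 100 36 -6.2
top large 0.92 584.0 210.6 104 34 0.9
top small 0.81 599.7 330.6 63 30 -10.4
top small 0.8 347.9 -120.0 62 28 64.6
top small 0.75 783.3 184.1 59 30 -55.6
top small 0.64 448.4 101.6 62 28 -11.3
top small 0.59 573.0 85.0 64 33 -6.8
top small 0.55 469.3 280.9 61 31 -12.4
top small 0.49 456.7 164.3 62 31 -8.9
top small 0.47 596.3 265.5 61 28 1.4
top small 0.47 754.6 280.5 65 27 26.6
scene large 0.82 578.8 212.4 104 37 1.0
scene large 0.58 575.4 146.5 107 41 -1.9
scene large 0.56 477.8 343.6 109 36 -7.1
scene small 0.71 444.3 102.1 63 30 -6.3
scene small 0.7 568.1 85.4 63 28 -5.8
scene small 0.7 597.2 329.0 64 29 -11.9
scene small 0.55 784.7 189.0 63 29 -60.9
scene small 0.54 466.4 279.9 68 29 -15.8
scene small 0.5 451.5 163.7 65 32 -10.0
scene small 0.47 754.4 284.5 62 27 28.7
scene small 0.42 348.3 -113.1 62 26 64.3
```

View pics/t1a.png

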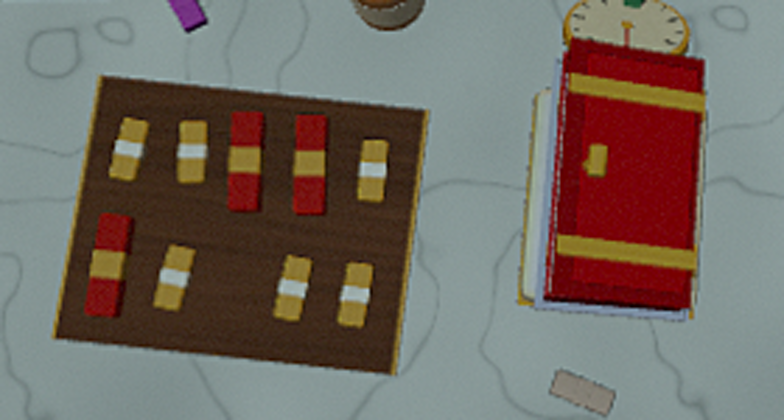

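View pics/s1a.png

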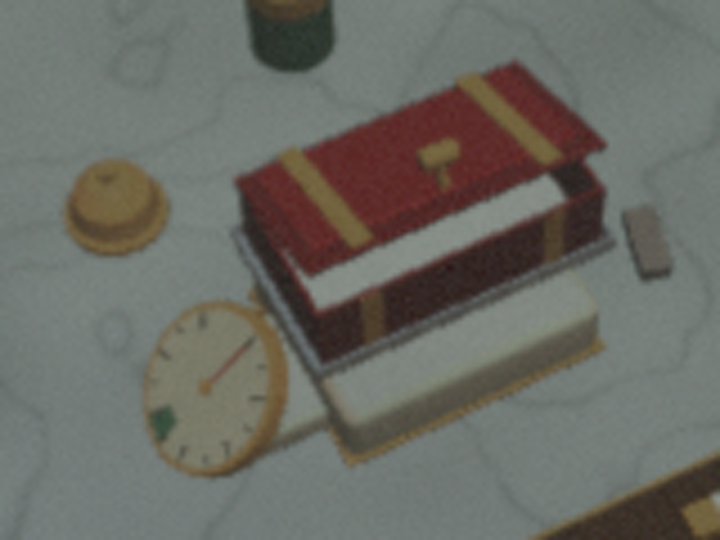

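```bash
python3 - <<'E'
from h import *
f=lambda x,y:(130+x/2.8,150+y/2.8)
g=lambda x,y:(230+x/4.5,120+y/4.5)
def yaw(c,a,b,z):
    p=pix2z(c,*a,z);q=pix2z(c,*b,z);d=p-q;print(c,p.round(),q.round(),np.degrees(np.arctan2(d[1],d[0])).round(2))
yaw('top',f(705,60),f(690,305),184)
yaw('top',f(568,42),f(546,300),210)
yaw('scene',g(238,182),g(517,62),184)
yaw('scene',g(305,270),g(605,148),220)
yaw('scene',g(327,365),g(610,240),115)
yaw('scene',g(350,460),g(602,345),0)
yaw('top',f(130+0,0),f(130,0+100),0)
E
```

```text
top [ 634. -232.  184.] [ 416. -208.  184.] -6.22
top [ 646. -109.  210.] [421. -84. 210.] -6.35
scene [ 631. -224.  184.] [ 412. -203.  184.] -5.37
scene [ 644. -113.  220.] [426. -84. 220.] -7.66
scene [ 640. -104.  115.] [418. -78. 115.] -6.49
scene [637. -90.   0.] [426. -66.   0.] -6.49
top [761. 340.   0.] [654. 336.   0.] 1.99
```

```bash
cat > plan.py <<'E'
import sys
from h import *
def axes(yaw): # tool y at yaw, z down ; x = y cross z
    a=np.radians(yaw); y=np.array([np.cos(a),np.sin(a),0]);z=np.array([0,0,-1.]);return np.array([np.cross(y,z),y,z])
def cur():
    s=arm.read_state();M=R.from_quat(s['ee_rot']).as_matrix();return np.array(s['position']),np.degrees(np.arctan2(M[1,1],M[0,1])),s
def plan(wps,step=45.,pad=True):
    """wps: (x,y,z,yaw[,step])"""
    p,yaw,s=cur();print('at',p.round(1),round(yaw,1),'w',round(s['gripper_width'],1),'F',np.round(s['contact_force'],1),'t',round(s['clock'],1))
    rows=[]
    for w in wps:
        t=np.array(w[:3],float);st=w[4] if len(w)>4 else step
        dy=(w[3]-yaw+180)%360-180
        n=max(1,int(np.ceil(max(np.linalg.norm(t-p)/st,abs(dy)/8.5)-1e-6)))
        p0=p.copy();y0=yaw
        for i in range(1,n+1):
            g=p0+(t-p0)*i/n; gy=y0+dy*i/n
            A=axes(yaw);sh=np.round(A@(g-p)/1000,3);r=round(-(gy-yaw),1)
            rows.append([*sh,r]);p=p+A.T@sh*1000;yaw-=r
    while len(rows)%5: rows.append([0,0,0,0])
    for i in range(0,len(rows),5): print(str([float(v) if v else 0 for r in rows[i:i+5] for v in r]).replace(' ','').replace('.0,',',') )
E
python3 - <<'E'
from plan import *
plan([(500,-200,310,173.7),(533,-127,300,173.7),(533,-127,265,173.7,20)])
E
```

```text
at [ 274.5 -561.4  231.3] 116.1 w 85.2 F [ 0.3 -0.3  0.3] t 1.4
[-0.036,0.023,-0.008,-5.8,-0.038,0.018,-0.008,-5.7,-0.04,0.015,-0.008,-5.8,-0.041,0.011,-0.007,-5.8,-0.043,0.007,-0.008,-5.7]
[-0.042,0.002,-0.008,-5.8,-0.043,-0.002,-0.008,-5.8,-0.042,-0.006,-0.008,-5.7,-0.041,-0.011,-0.008,-5.8,-0.04,-0.014,-0.008,-5.7]
[-0.038,-0.012,0.005,0,-0.038,-0.013,0.005,0,0,0,0.018,0,0,0,0.017,0,0,0,0,0]
```

>>> arm_command(commands=[-0.036,0.023,-0.008,-5.8,-0.038,0.018,-0.008,-5.7,-0.04,0.015,-0.008,-5.8,-0.041,0.011,-0.007,-5.8,-0.043,0.007,-0.008,-5.7], jaw=0.55)

```text
clock: 1.9
position: [386.8, -377.6, 268.7]
ee_rot: [-0.465, 0.885, 0.002, -0.001]
contact_force: [0.9, -0.3, -0.2]
gripper_width: 47.1
```

>>> arm_command(commands=[-0.042,0.002,-0.008,-5.8,-0.043,-0.002,-0.008,-5.8,-0.042,-0.006,-0.008,-5.7,-0.041,-0.011,-0.008,-5.8,-0.04,-0.014,-0.008,-5.7])

```text
clock: 2.4
position: [499.5, -187.5, 312.0]
ee_rot: [-0.678, 0.735, 0.0, 0.0]
contact_force: [1.2, 0.0, -0.9]
gripper_width: 46.9
```

```bash
python3 - <<'E'
from plan import *
for c in('top','scene'):
    im=snap(c,c+'2.png')
    print(c,places(c,'lid_knob'),places(c,'lid_hinge'))
plan([(533,-127,265,173.7),(533,-127,226,173.7,15)])
E
```

```text
top [(array([ 535.6, -127.2,  244.2]), 0.76), (array([600.6, 331.9,   4.3]), 0.72), (array([596.2, 265.7,  10.5]), 0.39)] [(array([ 524.8, -215.5,  180.7]), 0.7), (array([447.6, 100.8,  11.8]), 0.17)]
scene [(array([ 528.6, -129.4,  240. ]), 0.69), (array([ 530.1, -151.8,  122.1]), 0.42)] [(array([ 519.2, -217.6,  178.1]), 0.68), (array([442.3, 102.8,  12.7]), 0.55)]
at [ 498.3 -189.6  311. ] 175.1 w 46.5 F [-0.2  0.8 -0.7] t 2.7
[-0.033,-0.015,0.023,0.7,-0.033,-0.014,0.023,0.7,0,0,0.013,0,0,0,0.013,0,0,0,0.013,0]
```

>>> arm_command(commands=[-0.033,-0.014,0.023,0.7,-0.033,-0.014,0.023,0.7,0,0,0.01,0,0,0,0.013,0,0,0,0.013,0])

```text
clock: 3.2
position: [531.5, -131.9, 228.1]
ee_rot: [-0.662, 0.75, -0.001, 0.001]
contact_force: [-0.2, -0.2, 0.5]
gripper_width: 47.0
```

```bash
python3 - <<'E'
from plan import *
im=snap('top','t3.png')
a=cv2.resize(im[140:240,300:420,::-1],None,fx=4,fy=4,interpolation=cv2.INTER_CUBIC)
im=snap('scene','s3.png')
b=cv2.resize(im[120:220,260:380,::-1],None,fx=4,fy=4,interpolation=cv2.INTER_CUBIC)
cv2.imwrite('pics/c3.png',cv2.resize(np.hstack([a,b]),(800,333)))
plan([(533,-127,226,173.7,15)])
E
```

```text
at [ 530.3 -132.   226.9] 172.9 w 46.7 F [ 0.2 -0.4  0.5] t 3.3
[-0.005,-0.002,0.001,-0.8,0,0,0,0,0,0,0,0,0,0,0,0,0,0,0,0]
```

View pics/c3.png

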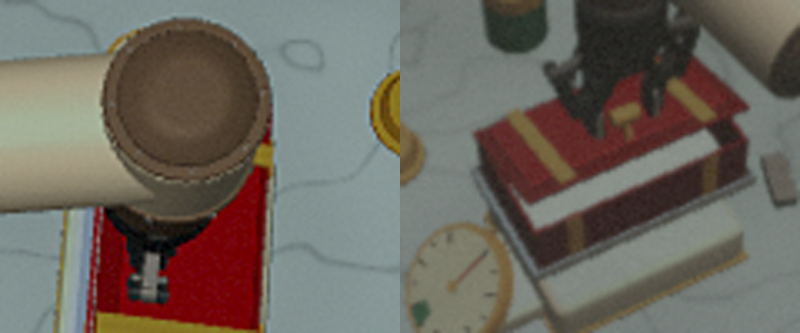

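The fingers straddle the knob (right crop, knob at about (625,115) between the tips). Close.

>>> arm_command(commands=[-0.005,-0.002,0.003,0,0,0,0,0,0,0,0,0,0,0,0,0,0,0,0,0], jaw=0)

```text
clock: 3.8
position: [531.1, -128.5, 225.2]
ee_rot: [-0.66, 0.751, 0.002, -0.001]
contact_force: [-1.7, 0.7, 0.7]
gripper_width: 24.5
```

```bash
python3 - <<'E'
from plan import *
p,yaw,s=cur();print(p.round(1),yaw,s['gripper_width'],s['contact_force'])
E
```

```text
[ 531.1 -128.5  225.2] 172.64495007823461 24.52536514277597 [-1.72015063  0.67506046  0.69609772]
```

```bash
cat > arc.py <<'E'
from plan import *
import sys
TCP0=np.array([531.1,-128.5,225.2]);PH0=0.615;r=109.4
def arc(phis):
    w=[]
    for ph in phis:
        dy=r*(np.cos(ph)-np.cos(PH0));dz=r*(np.sin(ph)-np.sin(PH0))
        w.append((TCP0[0]+0.110*dy,TCP0[1]+0.994*dy,TCP0[2]+dz,173.7,60))
    return w
E
python3 - <<'E'
from arc import *
plan(arc(np.linspace(0.615,2.17,16)[1:]))
E
```

```text
at [ 531.1 -128.5  225.2] 172.6 w 24.5 F [-1.7  0.7  0.7] t 3.8
[0.007,0,-0.009,-1.1,0.008,0,-0.008,0,0.009,0,-0.007,0,0.009,0,-0.007,0,0.01,0,-0.005,0]
[0.01,0,-0.004,0,0.011,0,-0.003,0,0.012,0,-0.002,0,0.011,0,-0.001,0,0.011,0,0,0]
[0.011,0,0.002,0,0.011,0,0.002,0,0.011,0,0.004,0,0.01,0,0.005,0,0.01,0,0.006,0]
```

>>> arm_command(commands=[0.007,0,-0.009,0,0.008,0,-0.008,0,0.009,0,-0.007,0,0.009,0,-0.007,0,0.01,0,-0.005,0])

```text
clock: 4.3
position: [526.7, -169.0, 259.8]
ee_rot: [-0.661, 0.751, 0.004, 0.003]
contact_force: [1.7, 5.6, -2.6]
gripper_width: 25.0
```

```bash
python3 - <<'E'
from arc import *
plan(arc(np.linspace(0.615,2.17,16)[6:11]))
E
```

```text
at [ 526.7 -169.   259.8] 172.7 w 25.0 F [ 1.7  5.6 -2.6] t 4.3
[0.013,0,-0.006,-1,0.011,0,-0.003,0,0.011,0,-0.002,0,0.011,0,-0.001,0,0.011,0,0.001,0]
```

>>> arm_command(commands=[0.013,0,-0.006,0,0.011,0,-0.003,0,0.011,0,-0.002,0,0.011,0,-0.001,0,0.011,0,0.001,0])

```text
clock: 4.8
position: [520.3, -229.6, 271.2]
ee_rot: [-0.66, 0.751, 0.004, 0.005]
contact_force: [2.3, 5.6, -2.5]
gripper_width: 24.6
```

```bash
python3 - <<'E'
from arc import *
plan(arc(np.linspace(0.615,2.17,16)[11:16]))
snap('scene','s4.png')
E
```

```text
at [ 520.3 -229.6  271.2] 172.6 w 24.6 F [ 2.3  5.6 -2.5] t 4.8
[0.008,0,0.002,-1.1,0.011,0,0.002,0,0.01,0,0.004,0,0.011,0,0.005,0,0.009,0,0.006,0]
```

View pics/s4.png

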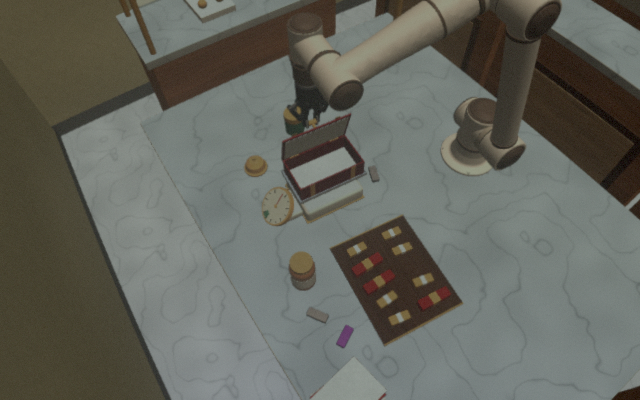

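The lid is about upright, around pixel (320,140). Continue to the stop.

>>> arm_command(commands=[0.008,0,0.002,0,0.011,0,0.002,0,0.01,0,0.004,0,0.011,0,0.005,0,0.009,0,0.006,0])

```text
clock: 5.35
position: [515.0, -281.3, 254.3]
ee_rot: [-0.66, 0.751, 0.002, 0.007]
contact_force: [2.3, 5.3, -0.3]
gripper_width: 24.4
```

```bash
python3 - <<'E'
from arc import *
plan(arc([2.19]))
snap('scene','s5.png')
E
```

```text
at [ 515.  -281.3  254.3] 172.6 w 24.4 F [ 2.3  5.3 -0.3] t 5.3
[-0.001,0.001,0.003,-1.1,0,0,0,0,0,0,0,0,0,0,0,0,0,0,0,0]
```

View pics/s5.png

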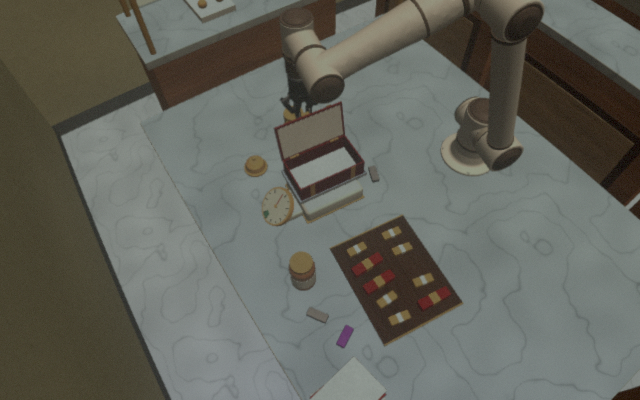

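>>> arm_command(commands=[0.005,0,0.004,0,0.005,0,0.004,0,0.003,0,0.003,0,0,0,0,0,0,0,0,0])

```text
clock: 5.9
position: [514.3, -288.7, 244.4]
ee_rot: [-0.659, 0.752, 0.005, 0.011]
contact_force: [1.1, 3.0, 0.3]
gripper_width: 24.2
```

```bash
python3 - <<'E'
from arc import *
im=snap('scene','s6.png')
cv2.imwrite('pics/c6.png',cv2.resize(im[70:240,230:390,::-1],None,fx=3.5,fy=3.5,interpolation=cv2.INTER_CUBIC))
print(places('scene','lid_knob'),places('scene','lid_hinge'))
E
```

```text
[(array([ 513.1, -281.3,  264.2]), 0.91)] [(array([ 521.5, -214.9,  177.9]), 0.77), (array([479.9, 345.2,   5.7]), 0.55), (array([ 528.7, -157.3,  119.4]), 0.29)]
```

View pics/c6.png

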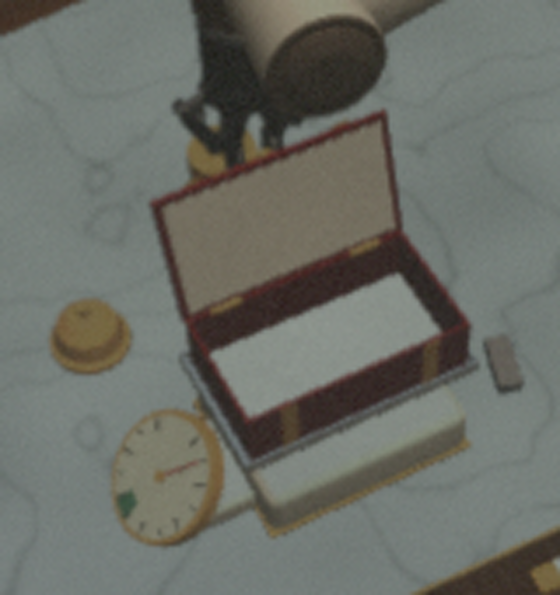

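>>> arm_command(commands=[0,0,0,0,0,0,0,0,0,0,0,0,0,0,-0.01,0,0,0,-0.03,0], jaw=0.6)

```text
clock: 6.55
position: [510.3, -292.6, 282.3]
ee_rot: [-0.659, 0.752, 0.008, 0.007]
contact_force: [0.7, 1.3, 0.2]
gripper_width: 51.2
```

```bash
python3 - <<'E'
from plan import *
plan([(516,-285,345,173.7),(577,146.5,150,90),(577,146.5,60,90),(577,146.5,13,90,25)])
E
```

```text
at [ 510.3 -292.6  282.3] 172.4 w 51.2 F [0.7 1.3 0.2] t 6.5
[-0.004,-0.002,-0.031,-0.7,-0.004,-0.003,-0.032,-0.6,-0.04,-0.001,0.018,7.6,-0.039,0.004,0.018,7.6,-0.039,0.009,0.017,7.6]
[-0.037,0.014,0.018,7.6,-0.034,0.019,0.018,7.6,-0.032,0.024,0.018,7.6,-0.029,0.027,0.017,7.7,-0.024,0.031,0.018,7.6]
[-0.021,0.035,0.018,7.6,-0.015,0.036,0.018,7.6,-0.011,0.038,0.017,7.6,0,0,0.03,0,0,0,0.03,0]
[0,0,0.03,0,0,0,0.024,0,0,0,0.023,0,0,0,0,0,0,0,0,0]
```

>>> arm_command(commands=[-0.004,-0.002,-0.031,0,-0.004,-0.003,-0.035,0,-0.04,-0.001,0.01,7.6,-0.039,0.004,0.015,7.6,-0.039,0.009,0.02,7.6])

```text
clock: 7.05
position: [539.7, -173.2, 319.8]
ee_rot: [-0.486, 0.874, -0.0, 0.011]
contact_force: [0.3, -0.2, -0.4]
gripper_width: 51.0
```

>>> arm_command(commands=[-0.037,0.014,0.02,7.6,-0.034,0.019,0.02,7.6,-0.032,0.024,0.02,7.6,-0.029,0.027,0.02,7.6,-0.024,0.031,0.02,7.6])

```text
clock: 7.55
position: [582.7, 26.8, 226.1]
ee_rot: [-0.161, 0.987, 0.001, 0.015]
contact_force: [1.3, -0.4, -0.2]
gripper_width: 51.3
```

```bash
python3 - <<'E'
from plan import *
plan([(577,146.5,150,90),(577,146.5,60,90),(577,146.5,13,90,25)])
E
```

```text
at [582.7  26.8 226.1] 108.5 w 51.3 F [ 1.3 -0.4 -0.2] t 7.5
[-0.008,0.029,0.019,4.6,-0.006,0.029,0.019,4.7,-0.003,0.03,0.019,4.6,-0.001,0.03,0.019,4.6,0,0,0.03,0]
[0,0,0.03,0,0,0,0.03,0,0,0,0.024,0,0,0,0.023,0,0,0,0,0]
```

```bash
python3 - <<'E'
s=open('plan.py').read()
s=s.replace("    rows=[]\n","    rows=[];M=R.from_quat(s['ee_rot']).as_matrix();tl=M[:,2];print('tilt deg x,y',np.degrees([tl[0],tl[1]]).round(2))\n",1)
s=s.replace("A=axes(yaw);sh","A=M.T;sh").replace("yaw-=r\n","yaw-=r;M=M@R.from_euler('z',r,degrees=True).as_matrix()\n")
open('plan.py','w').write(s)
E
python3 - <<'E'
from plan import *
plan([(577,146.5,150,90),(577,146.5,60,90),(577,146.5,13,90,25)])
E
```

```text
at [582.7  26.8 226.1] 108.5 w 51.3 F [ 1.3 -0.4 -0.2] t 7.5
tilt deg x,y [1.72 0.42]
[-0.008,0.029,0.019,4.6,-0.005,0.029,0.019,4.7,-0.003,0.03,0.02,4.6,0,0.03,0.019,4.6,0.001,0,0.045,0]
[0.002,-0.001,0.045,0,0.001,0,0.023,0,0,0,0.024,0,0,0,0,0,0,0,0,0]
```

>>> arm_command(commands=[-0.008,0.026,0.019,4.6,-0.005,0.025,0.019,4.6,-0.003,0.025,0.019,4.6,0,0.02,0.019,4.0,0,0,0.02,0])

```text
clock: 8.05
position: [585.4, 133.8, 131.9]
ee_rot: [-0.002, 1.0, 0.003, 0.019]
contact_force: [-0.3, -0.5, 0.1]
gripper_width: 51.0
```

```bash
python3 - <<'E'
from plan import *
for c in('top','scene'):
  snap(c,c+'7.png')
  for b in bars(c): 
    if b[0]=='large':print(c,*b)
plan([(577,146.5,60,90),(577,146.5,13,90,25)])
E
```

```text
top large 0.74 565.4 146.4 74 34 -1.3
top large 0.73 568.2 210.2 71 32 -2.5
top large 0.47 502.5 334.2 62 25 2.3
scene large 0.85 477.3 343.6 106 36 -5.8
scene large 0.64 580.8 213.8 108 38 -0.0
scene large 0.6 574.8 146.8 110 39 -2.8
at [585.6 131.2 133.2] 90.1 w 51.2 F [ 0.2 -0.6  1.9] t 8.3
tilt deg x,y [2.23 0.42]
[0.006,0.007,0.036,0.1,0.005,0.008,0.037,0,0.001,0,0.023,0,0.001,-0.001,0.024,0,0,0,0,0]
```

View pics/scene7.png

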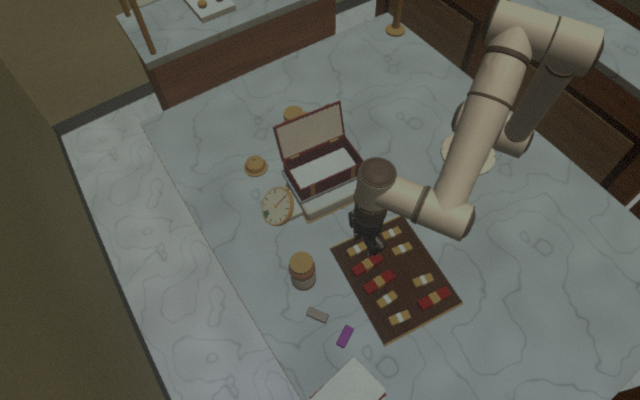

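>>> arm_command(commands=[0.006,0.007,0.036,0,0.005,0.008,0.037,0,0.001,0,0.02,0,0,0,0.015,0,0,0,0,0])

```text
clock: 8.85
position: [585.1, 147.3, 31.5]
ee_rot: [0.0, 1.0, 0.007, 0.028]
contact_force: [-0.4, -0.8, 0.1]
gripper_width: 51.4
```

```bash
python3 - <<'E'
from plan import *
plan([(577,146.5,13,90,25)])
E
```

```text
at [585.1 147.3  31.5] 90.0 w 51.4 F [-0.4 -0.8  0.1] t 8.8
tilt deg x,y [3.26 0.83]
[0.009,-0.001,0.018,0,0,0,0,0,0,0,0,0,0,0,0,0,0,0,0,0]
```

>>> arm_command(commands=[0.009,-0.001,0.01,0,0,0,0.007,0,0,0,0,0,0,0,0,0,0,0,0,0])

```text
clock: 9.35
position: [583.1, 147.4, 20.9]
ee_rot: [0.001, 0.999, 0.01, 0.035]
contact_force: [-0.2, 0.1, 0.2]
gripper_width: 50.9
```

```bash
python3 - <<'E'
from plan import *
plan([(577,146.5,13,90,25)])
E
```

```text
at [583.1 147.4  20.9] 90.0 w 50.9 F [-0.2  0.1  0.2] t 9.3
tilt deg x,y [3.97 1.12]
[0.007,-0.001,0.007,0,0,0,0,0,0,0,0,0,0,0,0,0,0,0,0,0]
```

>>> arm_command(commands=[0.007,-0.001,0.009,0,0,0,0,0,0,0,0,0,0,0,0,0,0,0,0,0], jaw=0)

```text
clock: 9.85
position: [576.5, 146.7, 11.4]
ee_rot: [0.001, 0.999, 0.01, 0.035]
contact_force: [0.1, -0.6, -1.1]
gripper_width: 28.8
```

```bash
python3 - <<'E'
from plan import *
plan([(577,146.5,13,90,25)])
p,y,s=cur();print(s['joints'].round(3),s['joint_efforts'].round(1),s['joint_vel'].round(3))
E
```

```text
at [576.5 146.7  11.4] 90.0 w 28.8 F [ 0.1 -0.6 -1.1] t 9.8
tilt deg x,y [4.02 1.15]
[-0.001,0,-0.002,0,0,0,0,0,0,0,0,0,0,0,0,0,0,0,0,0]
[ 0.531  0.547 -0.383  0.034 -0.571 -2.13 ] [  0.  -41.2  12.7   2.8   0.2  -0. ] [-0.001  0.004 -0.005 -0.004 -0.001  0.001]
```

```bash
python3 - <<'E'
from plan import *
plan([(577,146.5,60,90,30),(550,100,180,100),(471,-148,245,173.7)])
E
```

```text
at [576.5 146.7  11.4] 90.0 w 28.8 F [ 0.1 -0.6 -1.1] t 9.8
tilt deg x,y [4.02 1.15]
[-0.002,0,-0.024,0,-0.002,0.001,-0.024,0,0.006,-0.015,-0.041,-3.3,0.007,-0.014,-0.041,-3.4,0.008,-0.014,-0.041,-3.3]
[0.013,-0.026,-0.008,-8.2,0.016,-0.023,-0.009,-8.2,0.02,-0.021,-0.008,-8.2,0.022,-0.018,-0.008,-8.2,0.025,-0.015,-0.009,-8.2]
[0.026,-0.01,-0.008,-8.2,0.028,-0.007,-0.009,-8.1,0.028,-0.004,-0.008,-8.2,0.029,0.002,-0.008,-8.2,0,0,0,0]
```

>>> arm_command(commands=[-0.002,0,-0.024,0,-0.002,0,-0.03,0,0.006,-0.01,-0.041,-3.3,0.007,-0.014,-0.041,-3.4,0.008,-0.014,-0.041,-3.3])

```text
clock: 10.35
position: [546.1, 102.6, 183.5]
ee_rot: [-0.09, 0.996, 0.003, 0.027]
contact_force: [0.5, 0.3, -0.6]
gripper_width: 28.6
```

>>> arm_command(commands=[0.013,-0.026,-0.008,-8.2,0.016,-0.023,-0.009,-8.2,0.02,-0.021,-0.008,-8.2,0.022,-0.018,-0.008,-8.2,0.025,-0.015,-0.009,-8.2])

```text
clock: 10.85
position: [505.7, -38.7, 229.5]
ee_rot: [-0.448, 0.893, -0.007, 0.034]
contact_force: [0.2, -0.4, -0.8]
gripper_width: 28.9
```

```bash
python3 - <<'E'
from plan import *
plan([(471,-148,245,173.7)])
E
```

```text
at [505.7 -38.7 229.5] 143.2 w 28.9 F [ 0.2 -0.4 -0.8] t 10.8
tilt deg x,y [3.81 0.99]
[0.027,-0.01,-0.005,-7.6,0.028,-0.006,-0.005,-7.7,0.028,-0.002,-0.005,-7.6,0.028,0.002,-0.005,-7.6,0,0,0,0]
```

>>> arm_command(commands=[0.027,-0.01,-0.005,-7.6,0.026,-0.006,-0.005,-7.7,0.02,-0.002,-0.005,-7.6,0.012,0.002,-0.003,-5,0.005,0,0,-2])

```text
clock: 11.35
position: [475.1, -133.9, 245.8]
ee_rot: [-0.671, 0.741, -0.016, 0.031]
contact_force: [0.6, -0.1, -2.7]
gripper_width: 28.9
```

```bash
python3 - <<'E'
from plan import *
plan([(471,-148,185,173.7,20),(471,-148,126,173.7,12)])
im=snap('scene','s8.png')
cv2.imwrite('pics/c8.png',cv2.resize(im[70:240,230:390,::-1],None,fx=3.5,fy=3.5,interpolation=cv2.INTER_CUBIC))
E
```

```text
at [ 475.1 -133.9  245.8] 174.3 w 28.9 F [ 0.6 -0.1 -2.7] t 11.3
tilt deg x,y [3.9  1.03]
[0.004,0.002,0.015,0.1,0.004,0.001,0.015,0.2,0.004,0.002,0.015,0.1,0.004,0.002,0.015,0.2,0,0.001,0.012,0]
[0.001,0,0.012,0,0,0.001,0.011,0,0,0.001,0.012,0,0,0,0.012,0,0,0,0,0]
```

View pics/c8.png

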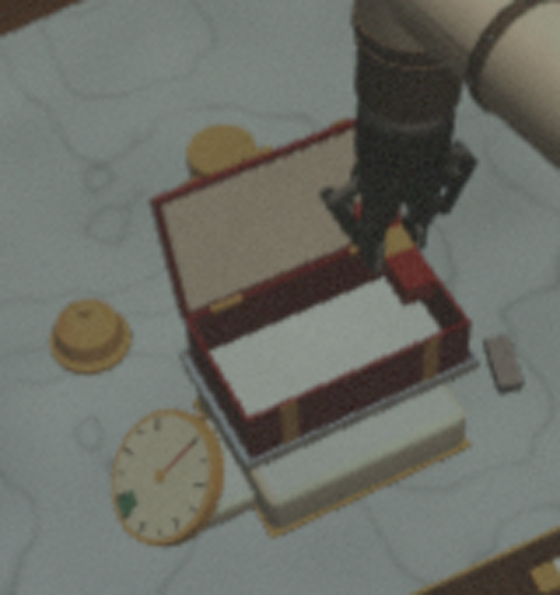

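>>> arm_command(commands=[0.004,0.002,0.015,0,0.004,0.001,0.015,0.2,0.004,0.002,0.015,0.2,0.003,0.002,0.015,0.2,0,0.001,0.01,0])

```text
clock: 11.9
position: [470.9, -147.0, 173.9]
ee_rot: [-0.665, 0.746, -0.017, 0.033]
contact_force: [0.1, 0.1, -1.5]
gripper_width: 28.9
```

```bash
python3 - <<'E'
from plan import *
plan([(471,-148,127,173.7,12)])
E
```

```text
at [ 470.9 -147.   173.9] 173.4 w 28.9 F [ 0.1  0.1 -1.5] t 11.9
tilt deg x,y [4.13 1.05]
[0.001,0.001,0.012,-0.1,0,0.001,0.011,-0.1,0.001,0,0.012,0,0,0.001,0.012,-0.1,0,0,0,0]
```

>>> arm_command(commands=[0.001,0.001,0.012,0,0,0.001,0.012,0,0,0,0.012,0,0,0.001,0.007,0,0,0,0.003,0])

```text
clock: 12.4
position: [472.6, -145.7, 125.7]
ee_rot: [-0.665, 0.746, -0.018, 0.034]
contact_force: [0.8, 0.1, -0.5]
gripper_width: 28.7
```

```bash
python3 - <<'E'
from plan import *
plan([(471,-148,126,173.7,12)])
im=snap('scene','s9.png')
cv2.imwrite('pics/c9.png',cv2.resize(im[70:240,230:390,::-1],None,fx=3.5,fy=3.5,interpolation=cv2.INTER_CUBIC))
E
```

```text
at [ 472.6 -145.7  125.7] 173.4 w 28.7 F [ 0.8  0.1 -0.5] t 12.4
tilt deg x,y [4.23 1.02]
[0.002,0.001,0,-0.3,0,0,0,0,0,0,0,0,0,0,0,0,0,0,0,0]
```

View pics/c9.png

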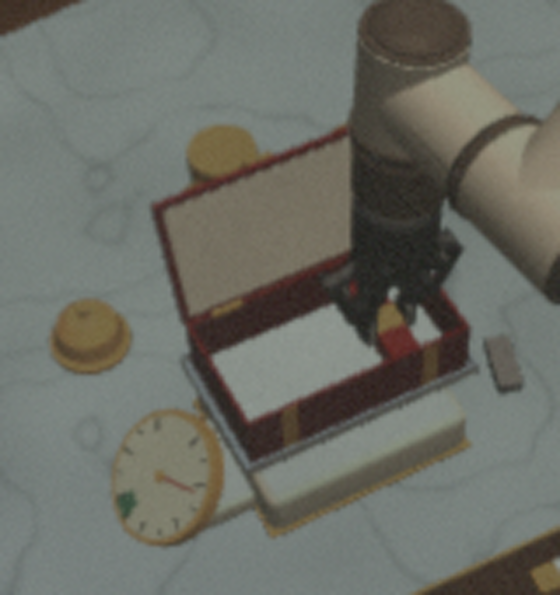

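>>> arm_command(commands=[0,0,0,0,0,0,0,0,0,0,0,0,0,0,-0.02,0,0,0,-0.03,0], jaw=0.5)

```text
clock: 12.95
position: [470.1, -146.2, 176.1]
ee_rot: [-0.665, 0.746, -0.018, 0.034]
contact_force: [-0.5, -0.0, 0.3]
gripper_width: 42.5
```

```bash
python3 - <<'E'
from plan import *
plan([(470,-148,235,173.7),(560,130,180,100),(580,211.5,100,90.5),(580,211.5,70,90.5)])
E
```

```text
at [ 470.1 -146.2  176.1] 173.4 w 42.5 F [-0.5 -0.   0.3] t 12.9
tilt deg x,y [4.27 1.  ]
[0,-0.002,-0.029,-0.1,0,-0.002,-0.03,-0.2,-0.032,-0.006,0.007,8.2,-0.032,-0.002,0.008,8.2,-0.032,0.003,0.007,8.2]
[-0.031,0.008,0.008,8.2,-0.03,0.012,0.007,8.2,-0.028,0.016,0.007,8.2,-0.025,0.02,0.008,8.1,-0.022,0.023,0.007,8.2]
[-0.019,0.026,0.008,8.2,-0.009,0.026,0.027,3.2,-0.008,0.026,0.028,3.2,-0.007,0.026,0.027,3.1,0.003,-0.001,0.03,0]
```

>>> arm_command(commands=[0,-0.002,-0.029,0,0,-0.002,-0.03,0,-0.032,-0.006,0.007,8.2,-0.032,-0.002,0.008,8.2,-0.032,0.003,0.007,8.2])

```text
clock: 13.45
position: [500.7, -56.1, 226.3]
ee_rot: [-0.482, 0.875, -0.013, 0.041]
contact_force: [0.9, 0.1, -0.1]
gripper_width: 42.9
```

>>> arm_command(commands=[-0.031,0.008,0.008,8.2,-0.03,0.012,0.007,8.2,-0.028,0.016,0.007,8.2,-0.025,0.02,0.008,8.2,-0.022,0.023,0.007,8.2])

```text
clock: 13.95
position: [554.9, 101.3, 197.0]
ee_rot: [-0.129, 0.991, 0.003, 0.042]
contact_force: [0.7, 0.0, -0.1]
gripper_width: 42.6
```

```bash
python3 - <<'E'
from plan import *
plan([(582,211.5,120,90.5,40),(582,211.5,60,90.5)])
im=snap('scene','s10.png')
cv2.imwrite('pics/c10.png',cv2.resize(im[70:240,230:390,::-1],None,fx=3.5,fy=3.5,interpolation=cv2.INTER_CUBIC))
for b in bars('scene'): print(*b)
E
```

```text
at [554.9 101.3 197. ] 104.8 w 42.6 F [ 0.7  0.  -0.1] t 13.9
tilt deg x,y [4.74 1.01]
[-0.012,0.025,0.02,3.6,-0.01,0.026,0.02,3.6,-0.009,0.026,0.021,3.6,-0.007,0.027,0.02,3.5,0.002,-0.001,0.03,0]
[0.003,0,0.03,0,0,0,0,0,0,0,0,0,0,0,0,0,0,0,0,0]
large 0.82 425.0 -229.2 94 38 81.3
large 0.68 580.0 213.0 106 41 -1.6
large 0.67 477.7 343.2 107 35 -6.0
large 0.45 420.6 -401.5 321 182 -5.2
small 0.77 784.8 189.2 63 29 -57.5
small 0.73 754.1 285.1 62 26 28.6
small 0.68 451.9 164.3 68 33 -10.3
small 0.64 569.5 85.1 67 34 -1.6
small 0.6 466.3 279.6 65 25 -13.3
small 0.54 447.1 103.0 72 36 -14.3
small 0.47 590.9 267.9 65 29 -4.6
```

View pics/c10.png

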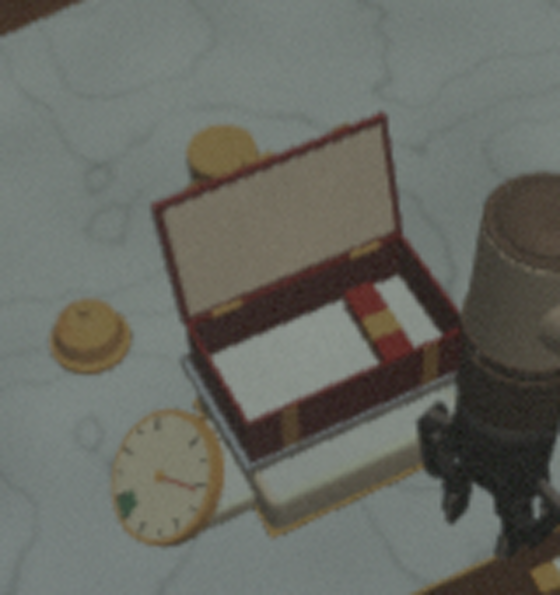

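>>> arm_command(commands=[-0.012,0.025,0.02,3.6,-0.01,0.025,0.02,3.6,-0.009,0.024,0.02,3.6,-0.006,0.018,0.02,2.8,0.002,0.005,0.02,0])

```text
clock: 14.6
position: [582.3, 204.2, 103.3]
ee_rot: [-0.011, 0.999, 0.01, 0.045]
contact_force: [0.2, -0.7, -0.4]
gripper_width: 42.6
```

```bash
python3 - <<'E'
from plan import *
plan([(582,211.8,60,90.5,30),(582,211.8,12,90.5,20)])
E
```

```text
at [582.3 204.2 103.3] 91.3 w 42.6 F [ 0.2 -0.7 -0.4] t 14.6
tilt deg x,y [5.09 1.15]
[0.002,0.003,0.022,0.4,0.002,0.004,0.021,0.4,0.001,0,0.016,0,0.002,-0.001,0.016,0,0.001,0,0.016,0]
```

>>> arm_command(commands=[0.002,0.004,0.022,0.4,0.002,0.004,0.021,0.4,0.001,0,0.014,0,0.002,-0.001,0.01,0,0.001,0,0.004,0])

```text
clock: 15.1
position: [578.0, 207.6, 28.9]
ee_rot: [-0.005, 0.999, 0.008, 0.042]
contact_force: [-0.4, -0.4, 0.3]
gripper_width: 42.6
```

```bash
python3 - <<'E'
from plan import *
plan([(582,211.8,12,90.5,20)])
E
```

```text
at [578.  207.6  28.9] 90.6 w 42.6 F [-0.4 -0.4  0.3] t 15.1
tilt deg x,y [4.82 0.96]
[-0.003,0.004,0.017,0.1,0,0,0,0,0,0,0,0,0,0,0,0,0,0,0,0]
```

>>> arm_command(commands=[-0.002,0.004,0.003,0,-0.001,0.001,0.01,0,0,0,0.004,0,0,0,0,0,0,0,0,0])

```text
clock: 15.6
position: [583.9, 212.9, 13.0]
ee_rot: [-0.005, 0.999, 0.009, 0.044]
contact_force: [-0.8, -0.5, 0.1]
gripper_width: 42.6
```

>>> arm_command(commands=[0,0,0,0,0,0,0,0,0,0,0,0,0,0,0,0,0,0,0,0], jaw=0)

```text
clock: 16.1
position: [583.8, 213.0, 13.7]
ee_rot: [-0.005, 0.999, 0.009, 0.044]
contact_force: [0.9, 0.5, -1.3]
gripper_width: 29.0
```

```bash
python3 - <<'E'
from plan import *
plan([(582,211.8,60,90.5,30),(560,160,180,100),(526,-154,245,173.7)])
E
```

```text
at [583.8 213.   13.7] 90.6 w 29.0 F [ 0.9  0.5 -1.3] t 16.1
tilt deg x,y [5.   1.07]
[-0.001,0,-0.023,0.1,-0.001,0,-0.023,0,0.004,-0.017,-0.041,-3.2,0.005,-0.016,-0.041,-3.1,0.005,-0.016,-0.041,-3.2]
[0.009,-0.034,-0.008,-8.2,0.014,-0.032,-0.008,-8.2,0.018,-0.029,-0.008,-8.2,0.022,-0.027,-0.009,-8.2,0.026,-0.024,-0.008,-8.1]
[0.029,-0.019,-0.008,-8.2,0.032,-0.015,-0.008,-8.2,0.033,-0.011,-0.008,-8.2,0.034,-0.006,-0.008,-8.2,0,0,0,0]
```

>>> arm_command(commands=[-0.001,0,-0.023,0,-0.001,0,-0.03,0,0.004,-0.017,-0.041,-3.2,0.005,-0.016,-0.041,-3.2,0.005,-0.016,-0.041,-3.2])

```text
clock: 16.6
position: [555.8, 158.0, 184.2]
ee_rot: [-0.092, 0.995, 0.001, 0.036]
contact_force: [0.7, 0.9, -1.1]
gripper_width: 29.1
```

>>> arm_command(commands=[0.009,-0.034,-0.008,-8.2,0.014,-0.032,-0.008,-8.2,0.018,-0.029,-0.008,-8.2,0.022,-0.027,-0.009,-8.2,0.026,-0.024,-0.008,-8.2])

```text
clock: 17.1
position: [542.3, -18.7, 230.8]
ee_rot: [-0.449, 0.893, -0.012, 0.041]
contact_force: [0.7, -0.7, -1.6]
gripper_width: 28.7
```

```bash
python3 - <<'E'
from plan import *
plan([(525,-152,235,173.7,35)])
E
```

```text
at [542.3 -18.7 230.8] 143.3 w 28.7 F [ 0.7 -0.7 -1.6] t 17.1
tilt deg x,y [4.81 0.91]
[0.029,-0.016,-0.002,-7.6,0.031,-0.013,-0.002,-7.6,0.033,-0.008,-0.002,-7.6,0.033,-0.004,-0.002,-7.6,0,0,0,0]
```

>>> arm_command(commands=[0.029,-0.016,-0.002,-7.6,0.031,-0.013,-0.002,-7.6,0.029,-0.008,-0.001,-7.6,0.02,-0.003,0,-5,0.01,0,0,-2])

```text
clock: 17.6
position: [525.7, -152.8, 233.7]
ee_rot: [-0.671, 0.74, -0.023, 0.037]
contact_force: [-0.4, 1.0, -0.2]
gripper_width: 28.7
```

```bash
python3 - <<'E'
from plan import *
plan([(525,-152,195,173.7,20),(525,-152,120,173.7,20)])
E
```

```text
at [ 525.7 -152.8  233.7] 174.3 w 28.7 F [-0.4  1.  -0.2] t 17.6
tilt deg x,y [4.91 0.96]
[0,0.002,0.019,0.3,0,0.002,0.02,0.3,0.001,0.002,0.019,0,0,0.001,0.018,0,0.001,0.002,0.019,0]
[0,0.001,0.018,0,0,0,0,0,0,0,0,0,0,0,0,0,0,0,0,0]
```

>>> arm_command(commands=[0,0.002,0.019,0.3,0,0.002,0.02,0.3,0,0.002,0.02,0,0,0.001,0.018,0,0,0.002,0.014,0])

```text
clock: 18.1
position: [524.5, -153.1, 141.4]
ee_rot: [-0.665, 0.745, -0.024, 0.04]
contact_force: [0.4, 0.4, -1.4]
gripper_width: 29.0
```

```bash
python3 - <<'E'
from plan import *
plan([(525,-152,121,173.7,20)])
E
```

```text
at [ 524.5 -153.1  141.4] 173.4 w 29.0 F [ 0.4  0.4 -1.4] t 18.1
tilt deg x,y [5.23 0.94]
[0,0.001,0.01,-0.1,-0.001,0,0.01,-0.2,0,0,0,0,0,0,0,0,0,0,0,0]
```

>>> arm_command(commands=[0,0.001,0.008,0,0,0,0.006,0,0,0,0.003,0,0,0,0,0,0,0,0,0])

```text
clock: 18.6
position: [524.1, -152.6, 122.4]
ee_rot: [-0.665, 0.745, -0.023, 0.038]
contact_force: [-1.1, 0.2, -0.5]
gripper_width: 28.4
```

>>> arm_command(commands=[0,0,0,0,0,0,0,0,0,0,0,0,0,0,-0.02,0,0,0,-0.03,0], jaw=0.5)

```text
clock: 19.1
position: [518.8, -153.3, 171.8]
ee_rot: [-0.665, 0.745, -0.022, 0.037]
contact_force: [0.3, 0.5, -0.6]
gripper_width: 42.8
```

```bash
python3 - <<'E'
from plan import *
plan([(523,-152,235,173.7),(500,120,170,95),(479.5,343.5,110,83.7)])
E
```

```text
at [ 518.8 -153.3  171.8] 173.4 w 42.8 F [ 0.3  0.5 -0.6] t 19.1
tilt deg x,y [4.84 0.97]
[-0.002,-0.005,-0.031,-0.1,-0.001,-0.004,-0.032,-0.2,-0.027,0.006,0.007,7.9,-0.025,0.009,0.007,7.8,-0.024,0.013,0.006,7.9]
[-0.023,0.016,0.007,7.9,-0.019,0.019,0.007,7.9,-0.017,0.021,0.007,7.8,-0.014,0.024,0.006,7.9,-0.011,0.025,0.007,7.9]
[-0.007,0.026,0.007,7.9,-0.003,0.027,0.007,7.8,0.001,0.037,0.01,1.9,0.002,0.038,0.011,1.9,0.004,0.037,0.01,1.9]
[0.004,0.037,0.01,1.9,0.006,0.037,0.01,1.9,0.007,0.036,0.011,1.8,0,0,0,0,0,0,0,0]
```

>>> arm_command(commands=[-0.002,-0.005,-0.031,0,-0.001,-0.004,-0.032,0,-0.027,0.006,0.007,7.9,-0.03,0.009,0.007,7.8,-0.03,0.016,0.006,7.9])

```text
clock: 19.6
position: [521.0, -60.7, 226.6]
ee_rot: [-0.49, 0.87, -0.018, 0.048]
contact_force: [0.2, 0.9, -0.3]
gripper_width: 42.9
```

>>> arm_command(commands=[-0.03,0.02,0.007,7.9,-0.027,0.025,0.007,7.9,-0.022,0.028,0.007,7.8,-0.018,0.031,0.007,7.9,-0.014,0.033,0.007,7.9])

```text
clock: 20.1
position: [512.2, 121.6, 196.3]
ee_rot: [-0.162, 0.985, -0.0, 0.055]
contact_force: [0.6, 0.1, 0.4]
gripper_width: 42.7
```

```bash
python3 - <<'E'
from plan import *
plan([(480,343.5,110,83.7,40)])
im=snap('scene','s11.png')
cv2.imwrite('pics/c11.png',cv2.resize(im[70:240,230:390,::-1],None,fx=3.5,fy=3.5,interpolation=cv2.INTER_CUBIC))
E
```

```text
at [512.2 121.6 196.3] 108.6 w 42.7 F [0.6 0.1 0.4] t 20.1
tilt deg x,y [6.18 1.  ]
[-0.004,0.032,0.012,3.6,-0.003,0.032,0.013,3.5,0,0.032,0.012,3.6,0.001,0.032,0.012,3.6,0.003,0.032,0.013,3.5]
[0.006,0.031,0.012,3.6,0.007,0.031,0.012,3.5,0,0,0,0,0,0,0,0,0,0,0,0]
```

View pics/c11.png

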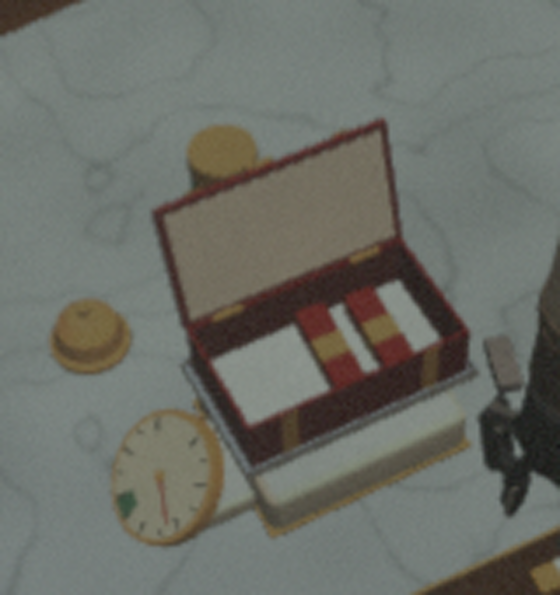

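>>> arm_command(commands=[-0.004,0.03,0.012,3.6,-0.003,0.03,0.013,3.6,0,0.03,0.012,3.6,0.001,0.03,0.012,3.6,0.003,0.03,0.013,3.6])

```text
clock: 20.65
position: [493.8, 281.2, 135.6]
ee_rot: [0.001, 0.998, 0.012, 0.057]
contact_force: [0.8, -1.1, 0.9]
gripper_width: 42.6
```

```bash
python3 - <<'E'
from plan import *
plan([(480,343.5,90,83.7,25)])
E
```

```text
at [493.8 281.2 135.6] 89.9 w 42.6 F [ 0.8 -1.1  0.9] t 20.6
tilt deg x,y [6.57 1.33]
[0.005,0.015,0.011,1.6,0.005,0.015,0.012,1.5,0.006,0.015,0.011,1.6,0.006,0.015,0.011,1.5,0,0,0,0]
```

>>> arm_command(commands=[0.005,0.015,0.011,1.6,0.005,0.014,0.012,1.5,0.005,0.012,0.011,1.6,0.004,0.008,0.011,1.5,0.002,0.004,0.01,0])

```text
clock: 21.15
position: [481.3, 343.7, 79.0]
ee_rot: [0.055, 0.997, 0.017, 0.058]
contact_force: [-0.0, -0.8, 0.8]
gripper_width: 43.3
```

```bash
python3 - <<'E'
from plan import *
plan([(480,343.5,35,83.7,15),(480,343.5,12,83.7,10)])
E
```

```text
at [481.3 343.7  79. ] 83.8 w 43.3 F [-0.  -0.8  0.8] t 21.1
tilt deg x,y [6.76 1.54]
[0.002,-0.001,0.015,0,0.002,0,0.014,0.1,0.002,-0.001,0.015,0,0.001,0,0.007,0,0.001,-0.001,0.008,0]
[0.001,0,0.007,0,0,0,0,0,0,0,0,0,0,0,0,0,0,0,0,0]
```

>>> arm_command(commands=[0.002,-0.001,0.015,0,0.002,0,0.014,0,0.002,-0.001,0.013,0,0.001,0,0.007,0,0,0,0.005,0])

```text
clock: 21.65
position: [481.6, 344.9, 22.5]
ee_rot: [0.053, 0.997, 0.017, 0.059]
contact_force: [-0.1, 0.5, -0.0]
gripper_width: 42.6
```

```bash
python3 - <<'E'
from plan import *
plan([(480,343.5,12,83.7,10)])
E
```

```text
at [481.6 344.9  22.5] 84.1 w 42.6 F [-0.1  0.5 -0. ] t 21.6
tilt deg x,y [6.84 1.62]
[0.001,-0.001,0.005,0.2,0.002,-0.001,0.005,0.2,0,0,0,0,0,0,0,0,0,0,0,0]
```

>>> arm_command(commands=[0.001,-0.001,0.006,0,0.001,-0.001,0.004,0,0,0,0.001,0,0,0,0,0,0,0,0,0])

```text
clock: 22.15
position: [481.6, 343.6, 11.3]
ee_rot: [0.053, 0.997, 0.018, 0.06]
contact_force: [0.1, 0.1, -0.0]
gripper_width: 42.7
```

>>> arm_command(commands=[0,0,0,0,0,0,0,0,0,0,0,0,0,0,0,0,0,0,0,0], jaw=0)

```text
clock: 22.65
position: [481.6, 343.9, 12.1]
ee_rot: [0.053, 0.997, 0.019, 0.06]
contact_force: [-0.8, 0.4, -0.3]
gripper_width: 28.8
```

```bash
python3 - <<'E'
from plan import *
plan([(480,343.5,60,83.7,30),(500,250,180,95,40),(580,-160,240,173.7,30)])
E
```

```text
at [481.6 343.9  12.1] 84.1 w 28.8 F [-0.8  0.4 -0.3] t 22.6
tilt deg x,y [6.96 1.76]
[-0.002,0.001,-0.024,0.2,-0.002,0.001,-0.024,0.2,-0.011,-0.021,-0.03,-2.8,-0.01,-0.022,-0.03,-2.9,-0.009,-0.023,-0.029,-2.8]
[-0.008,-0.023,-0.03,-2.8,-0.004,-0.028,-0.004,-5.2,-0.001,-0.027,-0.004,-5.3,0.002,-0.028,-0.005,-5.2,0.004,-0.028,-0.004,-5.3]
[0.007,-0.027,-0.004,-5.2,0.009,-0.026,-0.004,-5.3,0.011,-0.025,-0.004,-5.2,0.014,-0.024,-0.004,-5.3,0.016,-0.023,-0.005,-5.2]
[0.018,-0.022,-0.004,-5.3,0.019,-0.019,-0.004,-5.2,0.022,-0.018,-0.004,-5.3,0.023,-0.016,-0.004,-5.2,0.024,-0.013,-0.004,-5.3]
[0.026,-0.011,-0.005,-5.2,0,0,0,0,0,0,0,0,0,0,0,0,0,0,0,0]
```

>>> arm_command(commands=[-0.002,0.001,-0.024,0,-0.002,0.001,-0.03,0,-0.011,-0.02,-0.03,-2.8,-0.01,-0.022,-0.03,-2.9,-0.009,-0.023,-0.03,-2.8])

```text
clock: 23.15
position: [492.2, 272.4, 155.1]
ee_rot: [-0.026, 0.998, 0.009, 0.056]
contact_force: [1.3, -0.2, -1.3]
gripper_width: 28.8
```

>>> arm_command(commands=[-0.008,-0.024,-0.03,-2.8,-0.004,-0.028,-0.01,-5.2,-0.001,-0.032,-0.004,-6,0.002,-0.035,-0.005,-6,0.004,-0.035,-0.004,-6])

```text
clock: 23.65
position: [530.1, 118.0, 216.6]
ee_rot: [-0.261, 0.963, -0.002, 0.061]
contact_force: [0.7, -0.0, -1.3]
gripper_width: 28.6
```

```bash
python3 - <<'E'
from plan import *
plan([(580,-160,240,173.7,35)])
E
```

```text
at [530.1 118.  216.6] 120.2 w 28.6 F [ 0.7 -0.  -1.3] t 23.6
tilt deg x,y [6.84 1.56]
[0.01,-0.03,-0.003,-5.9,0.014,-0.028,-0.003,-6,0.016,-0.027,-0.002,-5.9,0.019,-0.025,-0.003,-6,0.022,-0.022,-0.003,-5.9]
[0.023,-0.021,-0.003,-6,0.026,-0.018,-0.002,-5.9,0.028,-0.015,-0.003,-6,0.029,-0.012,-0.003,-5.9,0,0,0,0]
```

>>> arm_command(commands=[0.01,-0.03,-0.003,-5.9,0.014,-0.028,-0.003,-6,0.016,-0.027,-0.002,-5.9,0.019,-0.025,-0.003,-6,0.022,-0.022,-0.003,-5.9])

```text
clock: 24.15
position: [557.7, -43.3, 229.8]
ee_rot: [-0.508, 0.859, -0.018, 0.058]
contact_force: [0.7, 0.5, -1.6]
gripper_width: 28.9
```

```bash
python3 - <<'E'
from plan import *
plan([(580,-160,240,173.7,35)])
E
```

```text
at [557.7 -43.3 229.8] 151.0 w 28.9 F [ 0.7  0.5 -1.6] t 24.1
tilt deg x,y [6.76 1.62]
[0.023,-0.019,-0.003,-5.7,0.024,-0.017,-0.002,-5.6,0.026,-0.014,-0.003,-5.7,0.027,-0.012,-0.003,-5.7,0,0,0,0]
```

>>> arm_command(commands=[0.023,-0.019,-0.003,-5.7,0.023,-0.017,-0.002,-5.6,0.022,-0.013,-0.003,-5.7,0.017,-0.008,-0.002,-4,0.008,-0.003,0,-1])

```text
clock: 24.65
position: [580.1, -159.6, 238.2]
ee_rot: [-0.668, 0.742, -0.028, 0.052]
contact_force: [0.7, 1.1, -1.3]
gripper_width: 28.9
```

```bash
python3 - <<'E'
from plan import *
plan([(580,-160,180,173.7,20),(580,-160,120,173.7,15)])
im=snap('scene','s12.png')
cv2.imwrite('pics/c12.png',cv2.resize(im[70:240,230:390,::-1],None,fx=3.5,fy=3.5,interpolation=cv2.INTER_CUBIC))
E
```

```text
at [ 580.1 -159.6  238.2] 173.9 w 28.9 F [ 0.7  1.1 -1.3] t 24.6
tilt deg x,y [6.57 1.64]
[0.001,0.002,0.019,0.1,0.001,0.002,0.02,0,0.001,0.003,0.019,0.1,0.001,0.002,0.015,0,0,0.001,0.015,0]
[0.001,0.002,0.015,0,0,0.001,0.014,0,0,0,0,0,0,0,0,0,0,0,0,0]
```

View pics/c12.png

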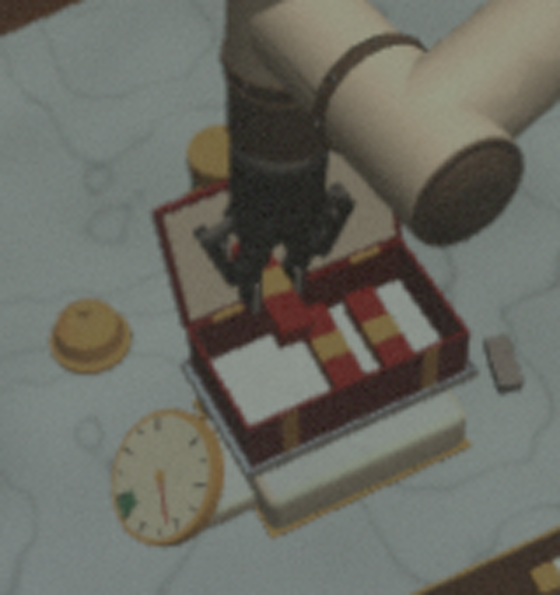

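>>> arm_command(commands=[0.001,0.002,0.015,0,0.001,0.002,0.02,0,0.001,0.003,0.02,0,0.001,0.002,0.016,0,0,0.001,0.01,0])

```text
clock: 25.2
position: [578.8, -160.4, 154.2]
ee_rot: [-0.666, 0.744, -0.028, 0.053]
contact_force: [0.4, -0.6, -1.2]
gripper_width: 29.0
```

```bash
python3 - <<'E'
from plan import *
plan([(580,-160,117,173.7,10)])
E
```

```text
at [ 578.8 -160.4  154.2] 173.6 w 29.0 F [ 0.4 -0.6 -1.2] t 25.2
tilt deg x,y [6.67 1.66]
[0,0.001,0.009,0,0.001,0,0.01,-0.1,0,0.001,0.009,0,0,0.001,0.009,0,0,0,0,0]
```

>>> arm_command(commands=[0,0.001,0.01,0,0.001,0,0.01,0,0,0.001,0.01,0,0,0.001,0.006,0,0,0,0.002,0])

```text
clock: 25.7
position: [580.1, -159.1, 112.9]
ee_rot: [-0.666, 0.743, -0.028, 0.053]
contact_force: [-1.1, -0.6, 0.5]
gripper_width: 28.8
```

>>> arm_command(commands=[0,0,0,0,0,0,0,0,0,0,0,0,0,0,-0.015,0,0,0,-0.025,0], jaw=0.5)

```text
clock: 26.2
position: [575.2, -160.2, 152.1]
ee_rot: [-0.666, 0.743, -0.027, 0.052]
contact_force: [1.4, -0.1, -0.2]
gripper_width: 42.7
```

>>> arm_command(commands=[0,0,-0.03,0,0,0,-0.03,0,-0.02,0.002,-0.01,4,-0.025,0.003,0,6,-0.025,0.006,0,6])

```text
clock: 26.7
position: [572.5, -92.9, 234.8]
ee_rot: [-0.55, 0.833, -0.024, 0.061]
contact_force: [-0.0, 0.9, -0.8]
gripper_width: 42.6
```

```bash
python3 - <<'E'
from plan import *
plan([(573,85,110,84,30)])
for c in('scene','top'):
  im=snap(c,c+'13.png')
  for b in bars(c): print(c,*b)
  if c=='scene':cv2.imwrite('pics/c13.png',cv2.resize(im[70:240,230:390,::-1],None,fx=3.5,fy=3.5,interpolation=cv2.INTER_CUBIC))
E
```

```text
at [572.5 -92.9 234.8] 156.7 w 42.6 F [-0.   0.9 -0.8] t 26.7
tilt deg x,y [7.31 1.55]
[-0.017,0.009,0.014,8.1,-0.016,0.012,0.015,8,-0.014,0.013,0.014,8.1,-0.012,0.016,0.014,8.1,-0.009,0.017,0.014,8.1]
[-0.007,0.018,0.015,8,-0.005,0.019,0.014,8.1,-0.002,0.019,0.014,8.1,0.001,0.019,0.015,8.1,0,0,0,0]
scene large 0.57 482.4 -223.5 98 40 78.4
scene large 0.53 544.7 -232.2 95 35 79.5
scene large 0.49 435.0 -200.2 57 43 81.6
scene small 0.8 755.1 285.7 64 28 28.2
scene small 0.75 451.9 164.6 65 29 -11.7
scene small 0.73 444.7 103.3 67 33 -10.8
scene small 0.69 595.9 329.1 61 27 -13.2
scene small 0.57 568.8 83.8 67 37 -5.7
scene small 0.51 784.6 189.0 63 31 -60.9
scene small 0.5 590.0 267.4 63 28 -3.4
scene small 0.44 465.8 280.0 66 27 -14.0
top large 0.78 600.2 -184.8 78 35 82.6
top large 0.64 566.1 -204.6 338 244 -19.1
top large 0.61 542.1 -165.0 107 37 79.8
top large 0.58 488.7 -155.4 109 35 82.6
top small 0.76 348.1 -119.0 62 26 67.2
top small 0.67 783.1 185.8 63 32 -58.4
top small 0.64 600.0 330.2 60 27 -11.6
top small 0.59 469.7 280.5 62 33 -12.5
top small 0.55 753.2 280.5 68 31 26.6
top small 0.49 596.5 264.1 67 31 1.7
```

View pics/c13.png

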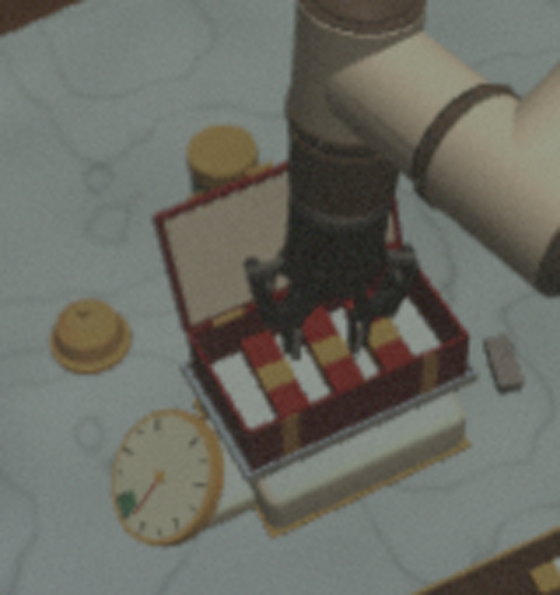

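```bash
cat > dial.py <<'E'
from h import *
def fit(im):
    # white face region near dial
    x0,y0=258,183;c=im[y0:230,x0:300].astype(int)
    r,g,b=c[...,0],c[...,1],c[...,2]
    return c
def ptr(im,zero=None,verbose=0):
    c=im[180:232,254:302,:]
    hsv=cv2.cvtColor(cv2.resize(c,None,fx=8,fy=8,interpolation=cv2.INTER_CUBIC),cv2.COLOR_RGB2HSV)
    big=cv2.resize(c,None,fx=8,fy=8,interpolation=cv2.INTER_CUBIC)
    return big,hsv
if __name__=='__main__':
    a=cv2.imread('pics/s1.png')[:,:,::-1];b=cv2.imread('pics/scene13.png')[:,:,::-1]
    A,_=ptr(a);B,_=ptr(b)
    cv2.imwrite('pics/dial0.png',np.hstack([A,B])[:,:,::-1])
E
python3 dial.py
```

```text
(no output)
```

View pics/dial0.png

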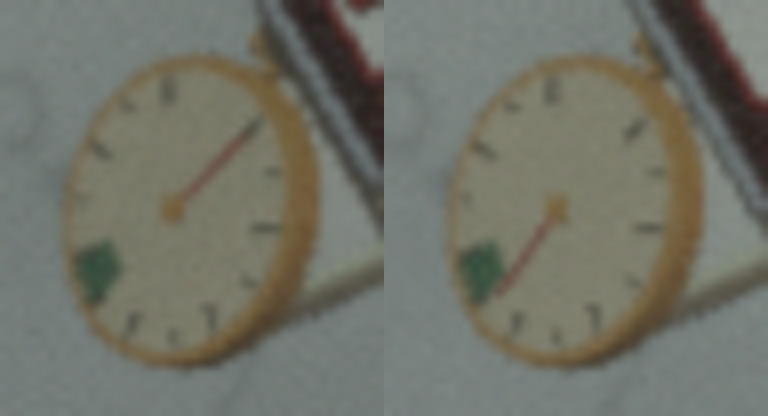

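The pointer reads about 340 g, just short of the green band, so one small bar (31 to 40 g) should bring it in. I'll take the one nearest the chest, at (571,84.5).

>>> arm_command(commands=[-0.017,0.009,0.014,7,-0.016,0.012,0.015,7,-0.014,0.013,0.014,7,-0.012,0.016,0.014,7,-0.009,0.017,0.014,7])

```text
clock: 27.5
position: [570.6, 0.9, 163.1]
ee_rot: [-0.262, 0.963, -0.005, 0.066]
contact_force: [0.2, 0.6, 0.7]
gripper_width: 42.7
```

```bash
python3 - <<'E'
from plan import *
plan([(571,84.5,90,84,22)])
E
```

```text
at [570.6   0.9 163.1] 120.3 w 42.7 F [0.2 0.6 0.7] t 27.5
tilt deg x,y [7.41 1.42]
[-0.006,0.013,0.012,6,-0.004,0.013,0.013,6.1,-0.003,0.013,0.012,6,-0.001,0.014,0.013,6.1,0,0.013,0.012,6.0]
[0.001,0.014,0.013,6.1,0,0,0,0,0,0,0,0,0,0,0,0,0,0,0,0]
```

>>> arm_command(commands=[-0.006,0.013,0.012,6,-0.004,0.014,0.012,6,-0.003,0.013,0.012,6,-0.001,0.013,0.012,6,0,0.013,0.01,6])

```text
clock: 28.0
position: [570.4, 68.5, 101.9]
ee_rot: [0.009, 0.998, 0.012, 0.063]
contact_force: [-0.1, -0.8, 0.4]
gripper_width: 42.7
```

```bash
python3 - <<'E'
from plan import *
plan([(571,84.5,50,84,15)])
p,y,s=cur();print(s['joints'].round(2))
E
```

```text
at [570.4  68.5 101.9] 89.1 w 42.7 F [-0.1 -0.8  0.4] t 28.0
tilt deg x,y [7.23 1.28]
[0.002,0.004,0.013,1.3,0.001,0.003,0.013,1.3,0.002,0.004,0.013,1.2,0.002,0.004,0.013,1.3,0,0,0,0]
[ 0.42  0.37 -0.4   0.05 -0.67 -2.04]
```

>>> arm_command(commands=[0.002,0.004,0.013,1.3,0.001,0.003,0.013,1.3,0.002,0.004,0.013,1.2,0.001,0.003,0.01,1,0,0,0.005,0])

```text
clock: 28.5
position: [573.1, 81.7, 43.9]
ee_rot: [0.053, 0.997, 0.013, 0.062]
contact_force: [-0.1, 0.9, 1.0]
gripper_width: 42.4
```

```bash
python3 - <<'E'
from plan import *
plan([(571,84.5,10,84,10)])
im=snap('scene','s14.png')
cv2.imwrite('pics/c14.png',cv2.resize(im[180:300,310:440,::-1],None,fx=4.5,fy=4.5,interpolation=cv2.INTER_CUBIC))
E
```

```text
at [573.1  81.7  43.9] 84.0 w 42.4 F [-0.1  0.9  1. ] t 28.5
tilt deg x,y [7.12 1.15]
[0.002,0,0.008,0,0.001,0.001,0.009,0,0.002,0,0.008,0,0.002,0,0.008,0,0,0,0,0]
```

View pics/c14.png

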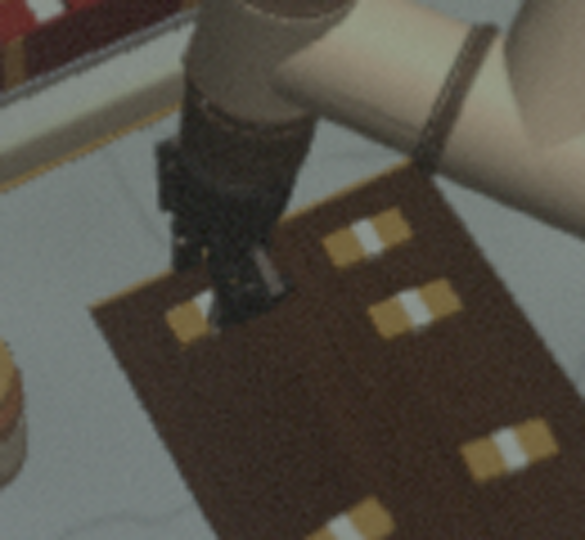

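>>> arm_command(commands=[0.002,0.002,0.008,0,0.001,0.001,0.009,0,0.002,0,0.008,0,0.001,0,0.006,0,0,0,0.003,0])

```text
clock: 29.05
position: [572.4, 85.5, 7.5]
ee_rot: [0.053, 0.997, 0.013, 0.062]
contact_force: [-3.5, -1.1, 15.5]
gripper_width: 42.8
```

```bash
python3 - <<'E'
from plan import *
plan([(571,84.5,10,84,10)])
E
```

```text
at [572.4  85.5   7.5] 84.0 w 42.8 F [-3.5 -1.1 15.5] t 29.1
tilt deg x,y [7.18 1.16]
[0.001,-0.001,-0.003,0,0,0,0,0,0,0,0,0,0,0,0,0,0,0,0,0]
```

Fingertips touch the board lightly (15 N); raise 3 mm, then close.

>>> arm_command(commands=[0,0,-0.003,0,0,0,0,0,0,0,0,0,0,0,0,0,0,0,0,0])

```text
clock: 29.55
position: [572.5, 85.7, 10.8]
ee_rot: [0.053, 0.997, 0.014, 0.063]
contact_force: [-1.0, -0.6, -0.1]
gripper_width: 42.9
```

>>> arm_command(commands=[0,0,0,0,0,0,0,0,0,0,0,0,0,0,0,0,0,0,0,0], jaw=0)

```text
clock: 30.05
position: [572.7, 85.8, 11.3]
ee_rot: [0.053, 0.996, 0.014, 0.063]
contact_force: [-0.2, 0.2, 0.7]
gripper_width: 24.5
```

```bash
python3 - <<'E'
from plan import *
plan([(571,84.5,50,84,20),(560,50,180,105,30),(524,-152,240,173.7,25)])
E
```

```text
at [572.7  85.8  11.3] 84.0 w 24.5 F [-0.2  0.2  0.7] t 30.1
tilt deg x,y [7.3  1.21]
[-0.002,0,-0.019,0,-0.001,0,-0.02,0,-0.002,-0.006,-0.026,-4.2,-0.001,-0.007,-0.026,-4.2,-0.001,-0.006,-0.026,-4.2]
[-0.001,-0.006,-0.027,-4.2,0,-0.007,-0.026,-4.2,0.009,-0.021,-0.008,-7.6,0.011,-0.019,-0.007,-7.7,0.014,-0.018,-0.008,-7.6]
[0.016,-0.016,-0.007,-7.6,0.018,-0.013,-0.008,-7.7,0.02,-0.011,-0.007,-7.6,0.021,-0.008,-0.008,-7.6,0.022,-0.005,-0.007,-7.7]
[0.022,-0.003,-0.008,-7.6,0,0,0,0,0,0,0,0,0,0,0,0,0,0,0,0]
```

>>> arm_command(commands=[-0.002,0,-0.019,0,-0.001,0,-0.02,0,-0.002,-0.006,-0.026,-4.2,-0.001,-0.007,-0.026,-4.2,-0.001,-0.006,-0.026,-4.2])

```text
clock: 30.55
position: [560.5, 62.5, 125.6]
ee_rot: [-0.061, 0.996, 0.005, 0.058]
contact_force: [0.5, -0.2, 0.1]
gripper_width: 24.4
```

>>> arm_command(commands=[-0.001,-0.006,-0.027,-4.2,0,-0.007,-0.026,-4.2,0.009,-0.021,-0.008,-7.6,0.011,-0.019,-0.008,-7.6,0.014,-0.018,-0.008,-7.6])

```text
clock: 31.05
position: [547.0, -19.4, 206.2]
ee_rot: [-0.338, 0.939, -0.011, 0.06]
contact_force: [-0.2, -0.1, 0.3]
gripper_width: 24.8
```

```bash
python3 - <<'E'
from plan import *
plan([(522,-152,235,173.7,30)])
E
```

```text
at [547.  -19.4 206.2] 129.5 w 24.8 F [-0.2 -0.1  0.3] t 31.1
tilt deg x,y [6.86 1.08]
[0.017,-0.015,-0.006,-7.4,0.018,-0.012,-0.005,-7.3,0.02,-0.01,-0.006,-7.4,0.021,-0.007,-0.006,-7.4,0.022,-0.005,-0.005,-7.4]
[0.022,-0.001,-0.006,-7.3,0,0,0,0,0,0,0,0,0,0,0,0,0,0,0,0]
```

>>> arm_command(commands=[0.017,-0.015,-0.008,-7.4,0.018,-0.012,-0.007,-7.3,0.019,-0.01,-0.006,-7.4,0.018,-0.006,-0.006,-7.4,0.015,-0.003,-0.003,-6])

```text
clock: 31.55
position: [526.4, -123.5, 233.1]
ee_rot: [-0.619, 0.783, -0.029, 0.053]
contact_force: [0.4, 1.1, -1.1]
gripper_width: 24.4
```

```bash
python3 - <<'E'
from plan import *
f=lambda x,y:(230+x/3.5,70+y/3.5)
# bar2 gold band centre in scene13/c13 at ~(330,348) top face; z top=127.6
for u,v in ((330,346),(272,374),(388,330)): print(pix2z('scene',*f(u,v),127.6).round(1))
plan([(522,-152,200,173.7,20)])
im=snap('scene','s15.png')
cv2.imwrite('pics/c15.png',cv2.resize(im[70:240,230:390,::-1],None,fx=3.5,fy=3.5,interpolation=cv2.INTER_CUBIC))
E
```

```text
[ 521.7 -160.   127.6]
[ 582.2 -163.7  127.6]
[ 467.8 -144.9  127.6]
at [ 526.4 -123.5  233.1] 166.5 w 24.4 F [ 0.4  1.1 -1.1] t 31.6
tilt deg x,y [6.82 1.13]
[0.01,0,0.011,-2.4,0.01,0.001,0.01,-2.4,0.01,0.002,0.011,-2.4,0,0,0,0,0,0,0,0]
```

View pics/c15.png

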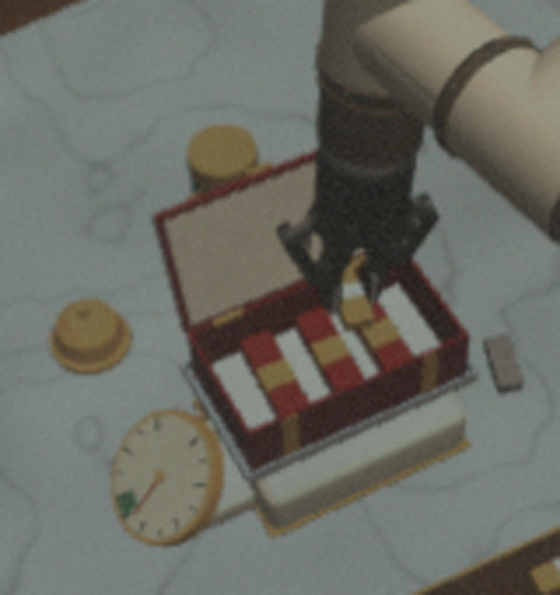

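>>> arm_command(commands=[0.009,0,0.011,-2.4,0.009,0.001,0.01,-2.4,0.007,0.002,0.011,-2.4,0.003,0,0.01,0,0,0,0.008,0])

```text
clock: 32.1
position: [523.9, -152.1, 180.8]
ee_rot: [-0.666, 0.743, -0.033, 0.052]
contact_force: [-0.2, -0.1, -0.8]
gripper_width: 24.7
```

```bash
python3 - <<'E'
from plan import *
plan([(523,-153,150,173.7,12),(523,-153,131,173.7,6)])
E
```

```text
at [ 523.9 -152.1  180.8] 173.6 w 24.7 F [-0.2 -0.1 -0.8] t 32.1
tilt deg x,y [6.95 1.12]
[0.001,0.001,0.01,0,0,0.002,0.01,-0.1,0.001,0.001,0.01,0,0,0.001,0.005,0,0,0,0.005,0]
[0,0.001,0.004,0,0.001,0.001,0.005,0,0,0,0,0,0,0,0,0,0,0,0,0]
```

>>> arm_command(commands=[0.001,0.002,0.01,0,0,0.002,0.012,0,0.001,0.001,0.01,0,0,0.001,0.007,0,0,0,0.004,0])

```text
clock: 32.6
position: [523.0, -151.3, 133.3]
ee_rot: [-0.665, 0.744, -0.033, 0.051]
contact_force: [-0.3, -1.0, -0.1]
gripper_width: 24.1
```

```bash
python3 - <<'E'
from plan import *
plan([(523,-153,130,173.7,6)])
im=snap('scene','s16.png')
cv2.imwrite('pics/c16.png',cv2.resize(im[70:240,230:390,::-1],None,fx=3.5,fy=3.5,interpolation=cv2.INTER_CUBIC))
E
```

```text
at [ 523.  -151.3  133.3] 173.5 w 24.1 F [-0.3 -1.  -0.1] t 32.6
tilt deg x,y [6.86 1.14]
[0.002,0,0.003,-0.2,0,0,0,0,0,0,0,0,0,0,0,0,0,0,0,0]
```

View pics/c16.png

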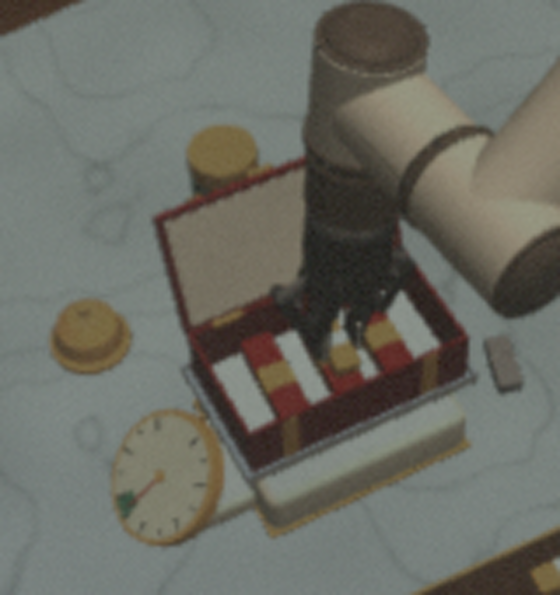

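>>> arm_command(commands=[0,0,0.002,0,0,0,0.001,0,0,0,0,0,0,0,0,0,0,0,0,0])

```text
clock: 33.15
position: [524.3, -151.2, 131.1]
ee_rot: [-0.665, 0.744, -0.033, 0.052]
contact_force: [-0.8, 0.9, 0.1]
gripper_width: 24.8
```

>>> arm_command(commands=[0,0,0,0,0,0,0,0,0,0,0,0,0,0,-0.01,0,0,0,-0.02,0], jaw=0.47)

```text
clock: 33.65
position: [519.5, -151.7, 160.0]
ee_rot: [-0.665, 0.744, -0.032, 0.051]
contact_force: [0.2, 0.2, -0.0]
gripper_width: 40.2
```

>>> arm_command(commands=[0,0,-0.025,0,0,0,-0.03,0,0,0,-0.03,0,-0.02,0,-0.015,0,-0.03,0,0,0])

```text
clock: 34.15
position: [513.3, -105.8, 271.5]
ee_rot: [-0.664, 0.745, -0.035, 0.053]
contact_force: [0.8, 0.4, -0.0]
gripper_width: 40.2
```

>>> arm_command(commands=[-0.03,0,0,0,-0.03,0,0,0,-0.03,0,0,0,-0.02,0,0,0,-0.01,0,0,0])

```text
clock: 34.65
position: [527.4, 18.7, 282.4]
ee_rot: [-0.664, 0.745, -0.038, 0.057]
contact_force: [-0.3, -0.3, 0.6]
gripper_width: 40.1
```

```bash
python3 - <<'E'
from plan import *
from dial import ptr
plan([(523,-153,130,173.7,6)])
im=snap('scene','s17.png')
cv2.imwrite('pics/c17.png',cv2.resize(im[70:240,230:390,::-1],None,fx=3.5,fy=3.5,interpolation=cv2.INTER_CUBIC))
cv2.imwrite('pics/d17.png',ptr(im)[0][:,:,::-1])
print(places('scene','lid_knob'),places('scene','lid_hinge'))
for b in bars('scene'): print(*b)
E
```

```text
at [527.4  18.7 282.4] 173.2 w 40.1 F [-0.3 -0.3  0.6] t 34.6
tilt deg x,y [7.75 1.13]
[0.005,0,0.004,0,0.004,0,0.004,0,0.005,0,0.003,0,0.004,0,0.004,0,0.005,0.001,0.004,-0.1]
[0.004,0,0.004,0,0.005,0,0.003,0,0.004,0,0.004,0,0.005,0,0.004,0,0.004,0,0.004,0]
[0.005,0,0.003,0,0.004,0,0.004,0,0.005,0.001,0.004,-0.1,0.004,0,0.004,0,0.005,0,0.004,0]
[0.004,0,0.003,0,0.005,0,0.004,0,0.004,0,0.004,0,0.005,0,0.004,0,0.004,0,0.003,0]
[0.005,0.001,0.004,0,0.004,0,0.004,-0.1,0.005,0,0.004,0,0.005,0,0.003,0,0.004,0,0.004,0]
[0.005,0,0.004,0,0.004,0,0.004,0,0.005,0.001,0.004,0,0.004,0,0.003,0,0.005,0,0.004,-0.1]
[0.004,0,0.004,0,0.005,0,0.004,0,0.004,0,0.003,0,0.005,0,0.004,0,0.004,0.001,0.004,0]
[0.005,0,0.004,0,0.004,0,0.003,0,0.005,0,0.004,0,0.004,0,0.004,-0.1,0,0,0,0]
[(array([ 513.9, -280.4,  245. ]), 0.6)] [(array([ 521.8, -213.8,  158.4]), 0.92)]
large 0.64 546.4 -231.1 100 41 78.8
large 0.53 434.1 -217.3 93 35 76.7
large 0.51 488.0 -226.3 99 33 82.0
small 0.74 784.6 189.0 60 29 -60.9
small 0.73 477.3 -228.7 71 28 83.9
small 0.69 589.6 267.4 67 28 -2.0
small 0.63 443.0 102.8 62 27 -9.7
small 0.6 596.6 329.4 65 32 -14.2
small 0.59 754.4 285.8 63 27 28.7
small 0.52 451.5 163.7 65 32 -10.3
small 0.48 350.3 -106.0 47 24 52.7
small 0.45 466.4 279.6 68 29 -12.8
```

View pics/c17.png

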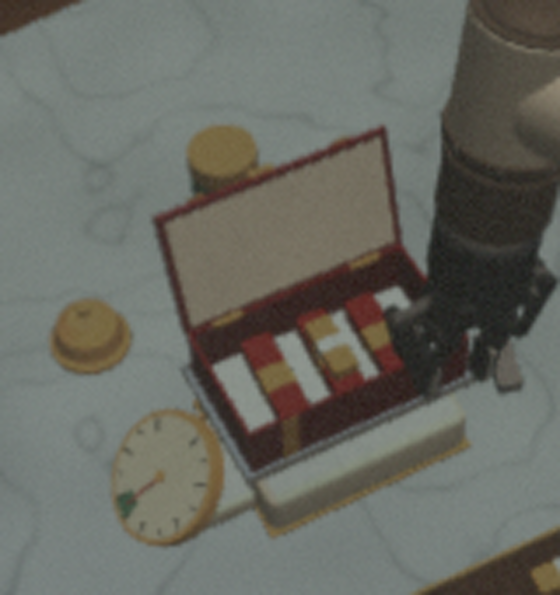

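View pics/d17.png

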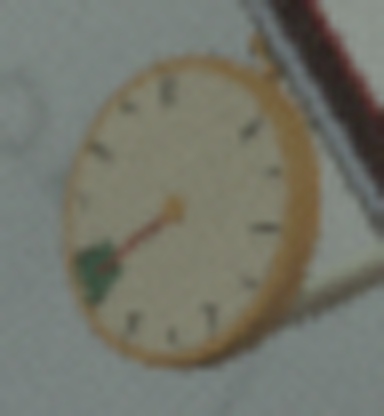

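```bash
python3 - <<'E'
from plan import *
plan([(525,-40,340,173.7,35),(516,-281,335,173.7,35)])
im=arm.get_image('top')
print(places('top','lid_knob'),places('top','lid_hinge'))
E
```

```text
at [527.1  16.5 281.5] 173.1 w 40.1 F [-0.5  0.1  0.6] t 34.9
tilt deg x,y [7.67 1.09]
[0.018,-0.004,-0.02,-0.2,0.018,-0.004,-0.02,-0.2,0.018,-0.004,-0.019,-0.2,0.034,-0.002,0,0,0.035,-0.003,0,0]
[0.034,-0.002,-0.001,0,0.035,-0.003,0,0,0.034,-0.002,0,0,0.035,-0.002,0,0,0.034,-0.003,0,0]
[(array([ 520.8, -278.4,  249.2]), 0.82)] [(array([ 525.4, -212.2,  156. ]), 0.69)]
```

>>> arm_command(commands=[0.018,-0.004,-0.02,0,0.018,-0.004,-0.02,0,0.02,-0.004,-0.02,0,0.034,-0.002,0,0,0.035,-0.003,0,0], jaw=0.58)

```text
clock: 35.55
position: [520.6, -115.2, 340.4]
ee_rot: [-0.663, 0.745, -0.037, 0.055]
contact_force: [0.5, -0.7, -1.1]
gripper_width: 49.5
```

>>> arm_command(commands=[0.034,-0.002,-0.001,0,0.033,-0.003,0,0,0.028,-0.002,0,0,0.02,-0.002,0,0,0.01,-0.001,0,0])

```text
clock: 36.05
position: [513.2, -251.4, 338.7]
ee_rot: [-0.66, 0.748, -0.038, 0.055]
contact_force: [-0.2, 0.5, 0.5]
gripper_width: 49.3
```

```bash
python3 - <<'E'
from plan import *
plan([(519,-280,280,173.7,25),(519,-280,230,173.7,15)])
E
```

```text
at [ 513.2 -251.4  338.7] 172.7 w 49.3 F [-0.2  0.5  0.5] t 36.0
tilt deg x,y [7.6  0.93]
[0.01,-0.001,0.02,-0.3,0.01,0,0.019,-0.3,0.01,-0.001,0.02,-0.4,0,0.002,0.012,0,0.001,0.001,0.013,0]
[0,0.002,0.012,0,0,0.002,0.012,0,0,0,0,0,0,0,0,0,0,0,0,0]
```

>>> arm_command(commands=[0.015,-0.003,0.005,-0.3,0.012,-0.003,0.01,-0.3,0.004,0,0.018,-0.3,0,0.002,0.018,0,0.001,0.001,0.01,0])

```text
clock: 36.55
position: [520.6, -286.5, 275.5]
ee_rot: [-0.665, 0.744, -0.039, 0.056]
contact_force: [-0.3, -0.2, -0.5]
gripper_width: 49.7
```

```bash
python3 - <<'E'
from plan import *
plan([(519,-280,230,173.7,15)])
im=snap('scene','s18.png')
cv2.imwrite('pics/c18.png',cv2.resize(im[50:220,230:390,::-1],None,fx=3.5,fy=3.5,interpolation=cv2.INTER_CUBIC))
E
```

```text
at [ 520.6 -286.5  275.5] 173.5 w 49.7 F [-0.3 -0.2 -0.5] t 36.5
tilt deg x,y [7.74 0.89]
[-0.001,0.002,0.011,-0.1,-0.001,0.002,0.011,0,-0.002,0.002,0.012,-0.1,-0.001,0.002,0.011,0,0,0,0,0]
```

View pics/c18.png

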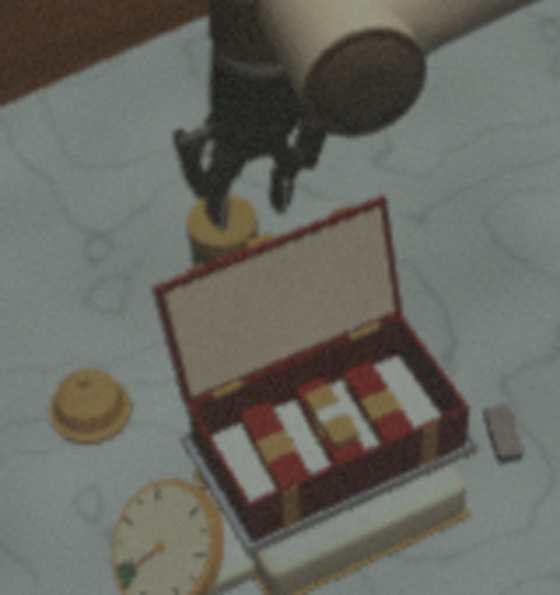

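>>> arm_command(commands=[-0.002,0.003,0.011,0,-0.002,0.003,0.011,0,-0.002,0.003,0.012,0,-0.001,0.002,0.009,0,0,0,0.003,0])

```text
clock: 37.1
position: [516.4, -275.9, 224.9]
ee_rot: [-0.666, 0.743, -0.039, 0.056]
contact_force: [-0.2, 0.2, 0.2]
gripper_width: 49.5
```

```bash
python3 - <<'E'
from plan import *
plan([(519,-280,230,173.7,15)])
im=snap('scene','s19.png')
cv2.imwrite('pics/c19.png',cv2.resize(im[50:220,230:390,::-1],None,fx=3.5,fy=3.5,interpolation=cv2.INTER_CUBIC))
E
```

```text
at [ 516.4 -275.9  224.9] 173.6 w 49.5 F [-0.2  0.2  0.2] t 37.1
tilt deg x,y [7.71 0.91]
[0.004,-0.004,-0.005,-0.1,0,0,0,0,0,0,0,0,0,0,0,0,0,0,0,0]
```

View pics/c19.png

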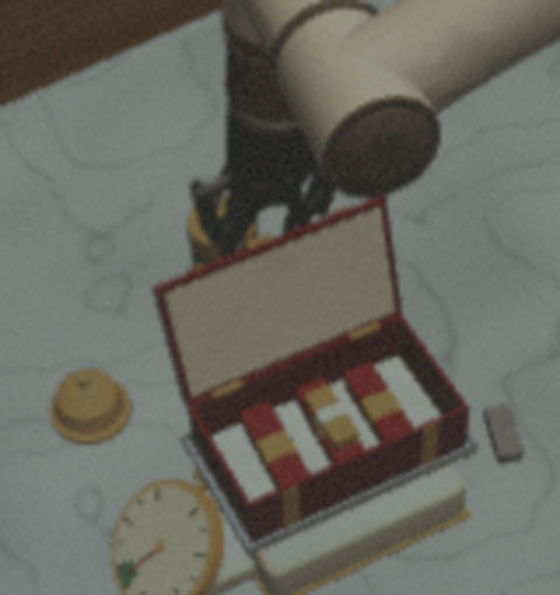

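>>> arm_command(commands=[0.003,-0.002,-0.003,0,0,0,0,0,0,0,0,0,0,0,0,0,0,0,0,0], jaw=0)

```text
clock: 37.65
position: [517.6, -279.7, 229.5]
ee_rot: [-0.666, 0.743, -0.039, 0.055]
contact_force: [-0.8, -0.1, 0.0]
gripper_width: 24.6
```

```bash
cat > arc2.py <<'E'
from plan import *
PH0=2.166;r=109.4
def arc(T0,phis):
    w=[]
    for ph in phis:
        dy=r*(np.cos(ph)-np.cos(PH0));dz=r*(np.sin(ph)-np.sin(PH0))
        w.append((T0[0]+0.110*dy,T0[1]+0.994*dy,T0[2]+dz,173.7,60))
    return w
E
python3 - <<'E'
from arc2 import *
p,y,s=cur();print(p.round(1).tolist())
plan(arc(p,np.linspace(2.166,.316,26)[1:]))
E
```

```text
[517.6, -279.7, 229.5]
at [ 517.6 -279.7  229.5] 173.6 w 24.6 F [-0.8 -0.1  0. ] t 37.6
tilt deg x,y [7.65 0.9 ]
[-0.007,-0.001,-0.004,-0.1,-0.007,0,-0.004,0,-0.008,0,-0.003,0,-0.007,-0.001,-0.002,0,-0.008,0,-0.002,0]
[-0.008,0,-0.001,0,-0.008,0,-0.001,0,-0.009,0,0,0,-0.008,0,0.001,0,-0.008,0,0.001,0]
[-0.008,0,0.002,0,-0.007,0,0.002,0,-0.008,0,0.003,0,-0.007,0.001,0.003,0,-0.007,0,0.004,0]
[-0.007,0.001,0.004,0,-0.006,0.001,0.005,0,-0.007,0,0.006,0,-0.005,0.001,0.005,0,-0.005,0.001,0.007,0]
[-0.005,0.001,0.006,0,-0.004,0.001,0.007,0,-0.004,0,0.007,0,-0.003,0.001,0.007,0,-0.003,0.001,0.008,0]
```

>>> arm_command(commands=[-0.007,-0.001,-0.004,0,-0.007,0,-0.004,0,-0.008,0,-0.003,0,-0.007,-0.001,-0.002,0,-0.008,0,-0.002,0])

```text
clock: 38.15
position: [521.0, -245.8, 248.3]
ee_rot: [-0.666, 0.743, -0.042, 0.052]
contact_force: [1.0, -4.6, -0.9]
gripper_width: 25.0
```

```bash
python3 - <<'E'
from arc2 import *
T0=(517.6,-279.7,229.5)
plan(arc(T0,np.linspace(2.166,.316,26)[6:11]))
E
```

```text
at [ 521.  -245.8  248.3] 173.7 w 25.0 F [ 1.  -4.6 -0.9] t 38.1
tilt deg x,y [7.59 0.38]
[-0.011,0,0.001,0,-0.008,0,0,0,-0.008,0,0,0,-0.008,0,0,0,-0.008,0,0.001,0]
```

>>> arm_command(commands=[-0.01,0,0,0,-0.008,0,0,0,-0.008,0,0,0,-0.008,0,0,0,-0.008,0,0.001,0])

```text
clock: 38.65
position: [525.8, -200.7, 249.2]
ee_rot: [-0.666, 0.743, -0.042, 0.051]
contact_force: [-1.0, -4.8, -0.6]
gripper_width: 24.8
```

```bash
python3 - <<'E'
from arc2 import *
T0=(517.6,-279.7,229.5)
plan(arc(T0,np.linspace(2.166,.316,26)[11:16]))
snap('scene','s20.png')
E
```

```text
at [ 525.8 -200.7  249.2] 173.7 w 24.8 F [-1.  -4.8 -0.6] t 38.6
tilt deg x,y [7.62 0.31]
[-0.006,0,0.004,0,-0.007,0,0.002,0,-0.008,0.001,0.003,0,-0.007,0,0.003,0,-0.007,0,0.004,0]
```

View pics/s20.png

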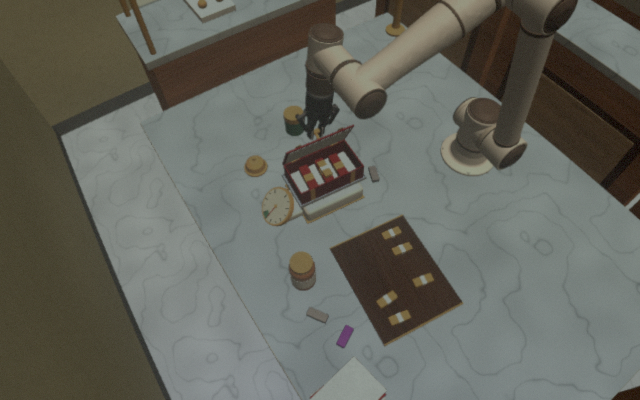

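Lid is swinging over, the bars are in place, five small bars remain on the board.

>>> arm_command(commands=[-0.006,0,0.004,0,-0.007,0,0.002,0,-0.008,0.001,0.003,0,-0.007,0,0.003,0,-0.007,0,0.004,0])

```text
clock: 39.2
position: [530.0, -161.9, 232.3]
ee_rot: [-0.666, 0.743, -0.041, 0.051]
contact_force: [-2.0, -4.4, 0.3]
gripper_width: 24.4
```

```bash
python3 - <<'E'
from arc2 import *
T0=(517.6,-279.7,229.5)
plan(arc(T0,np.linspace(2.166,.316,26)[16:21]))
E
```

```text
at [ 530.  -161.9  232.3] 173.7 w 24.4 F [-2.  -4.4  0.3] t 39.2
tilt deg x,y [7.47 0.38]
[-0.004,0,0.003,0,-0.006,0,0.004,0,-0.006,0.001,0.006,0,-0.006,0.001,0.005,0,-0.005,0,0.007,0]
```

>>> arm_command(commands=[-0.004,0,0.004,0,-0.006,0,0.004,0,-0.006,0.001,0.006,0,-0.006,0.001,0.005,0,-0.005,0,0.007,0])

```text
clock: 39.7
position: [533.3, -131.6, 204.4]
ee_rot: [-0.666, 0.743, -0.04, 0.05]
contact_force: [-4.3, -2.5, 2.0]
gripper_width: 24.4
```

```bash
python3 - <<'E'
from arc2 import *
T0=(517.6,-279.7,229.5)
plan(arc(T0,np.linspace(2.166,.316,26)[21:26]))
E
```

```text
at [ 533.3 -131.6  204.4] 173.7 w 24.4 F [-4.3 -2.5  2. ] t 39.7
tilt deg x,y [7.31 0.44]
[-0.002,0,0.003,0,-0.004,0.001,0.007,0,-0.004,0,0.007,0,-0.003,0.001,0.007,0,-0.003,0.001,0.008,0]
```

>>> arm_command(commands=[-0.002,0.001,0.004,0,-0.004,0.001,0.007,0,-0.004,0.001,0.007,0,-0.003,0.001,0.007,0,-0.002,0.001,0.008,0])

```text
clock: 40.2
position: [535.8, -111.4, 170.0]
ee_rot: [-0.666, 0.743, -0.04, 0.053]
contact_force: [-4.4, 5.7, 7.5]
gripper_width: 24.2
```

```bash
python3 - <<'E'
from arc2 import *
T0=(517.6,-279.7,229.5)
plan(arc(T0,[.316]))
im=snap('scene','s21.png')
cv2.imwrite('pics/c21.png',cv2.resize(im[70:240,230:390,::-1],None,fx=3.5,fy=3.5,interpolation=cv2.INTER_CUBIC))
E
```

```text
at [ 535.8 -111.4  170. ] 173.7 w 24.2 F [-4.4  5.7  7.5] t 40.2
tilt deg x,y [7.57 0.69]
[0.004,-0.001,-0.003,0,0,0,0,0,0,0,0,0,0,0,0,0,0,0,0,0]
```

View pics/c21.png

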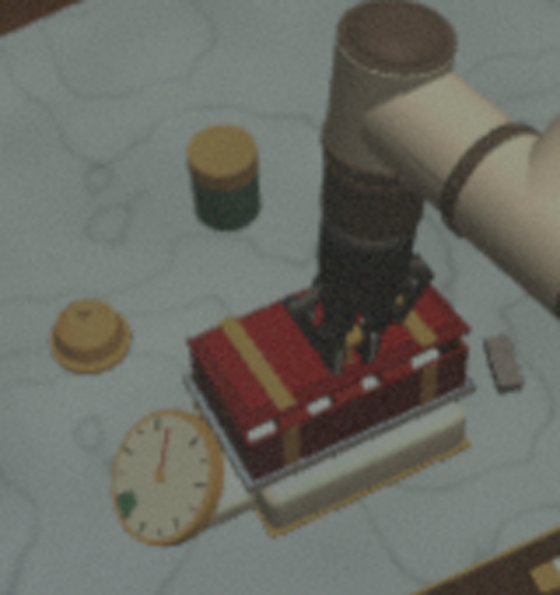

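>>> arm_command(commands=[0.002,0,0,0,0,0,-0.002,0,0,0,0,0,0,0,0,0,0,0,0,0], jaw=0.6)

```text
clock: 40.75
position: [538.4, -110.5, 170.0]
ee_rot: [-0.666, 0.743, -0.04, 0.057]
contact_force: [-0.3, 0.0, 0.2]
gripper_width: 51.0
```

```bash
python3 - <<'E'
from arc2 import *
plan([(535,-113,250,173.7,20)])
im=snap('scene','s22.png')
cv2.imwrite('pics/c22.png',cv2.resize(im[70:240,230:390,::-1],None,fx=3.5,fy=3.5,interpolation=cv2.INTER_CUBIC))
E
```

```text
at [ 538.4 -110.5  170. ] 173.6 w 51.0 F [-0.3  0.   0.2] t 40.8
tilt deg x,y [7.96 0.93]
[0,-0.002,-0.016,0,0,-0.001,-0.016,0,0,-0.002,-0.016,-0.1,0,-0.001,-0.016,0,0,-0.002,-0.016,0]
```

View pics/c22.png

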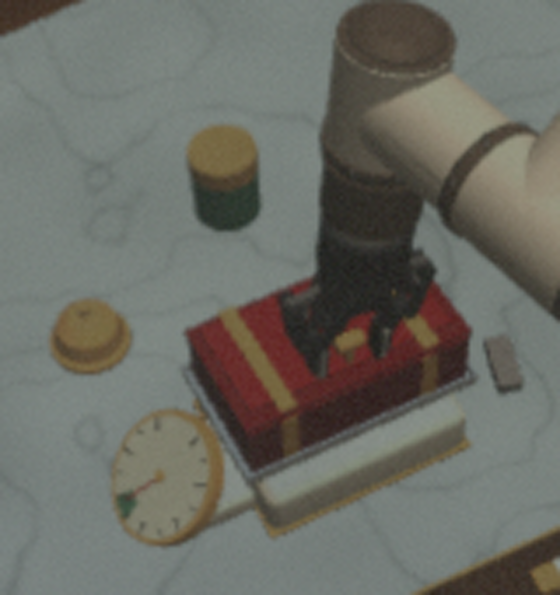

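>>> arm_command(commands=[0,-0.002,-0.014,0,0,-0.001,-0.016,0,0,-0.002,-0.016,0,0,-0.001,-0.01,0,0,0,0,0])

```text
clock: 41.3
position: [535.8, -112.6, 227.0]
ee_rot: [-0.665, 0.744, -0.04, 0.057]
contact_force: [0.2, -0.2, -0.2]
gripper_width: 51.2
```

```bash
python3 - <<'E'
from arc2 import *
im=arm.get_image('scene')
print(places('scene','lid_knob'),places('scene','lid_hinge'))
im=arm.get_image('top')
print(places('top','lid_knob'),places('top','lid_hinge'))
plan([(535,-113,203,173.7,20)])
E
```

```text
[(array([ 530.6, -116.4,  193.8]), 0.64)] [(array([ 518.5, -218.7,  158. ]), 0.56)]
[(array([ 538.3, -113.2,  193.4]), 0.86)] [(array([ 526.4, -216.6,  158.6]), 0.93)]
at [ 534.6 -112.4  224.6] 173.5 w 51.5 F [-1.5 -1.2  0.2] t 41.6
tilt deg x,y [7.56 0.95]
[0.001,0.001,0.011,-0.1,0,0.001,0.01,-0.1,0,0,0,0,0,0,0,0,0,0,0,0]
```

>>> arm_command(commands=[0.002,0,0,0,0,0,0,0,0,0,0,0,0,0,0.005,0,0,0,0.008,0], jaw=0)

```text
clock: 42.1
position: [536.3, -114.4, 210.6]
ee_rot: [-0.665, 0.744, -0.038, 0.055]
contact_force: [-0.2, 0.2, -0.3]
gripper_width: 0.0
```

>>> arm_command(commands=[0,0,0.006,0,0,0,0.006,0,0,0,0.005,0,0,0,0.004,0,0,0,0.002,0])

```text
clock: 42.6
position: [538.3, -114.0, 184.1]
ee_rot: [-0.665, 0.744, -0.036, 0.053]
contact_force: [-0.7, 1.0, 3.4]
gripper_width: 0.1
```

```bash
python3 - <<'E'
from arc2 import *
plan([(535,-113,186,173.7,20)])
im=snap('scene','s23.png')
cv2.imwrite('pics/c23.png',cv2.resize(im[70:240,230:390,::-1],None,fx=3.5,fy=3.5,interpolation=cv2.INTER_CUBIC))
E
```

```text
at [ 538.3 -114.   184.1] 173.5 w 0.1 F [-0.7  1.   3.4] t 42.6
tilt deg x,y [7.29 0.92]
[-0.001,0.003,-0.002,-0.2,0,0,0,0,0,0,0,0,0,0,0,0,0,0,0,0]
```

View pics/c23.png

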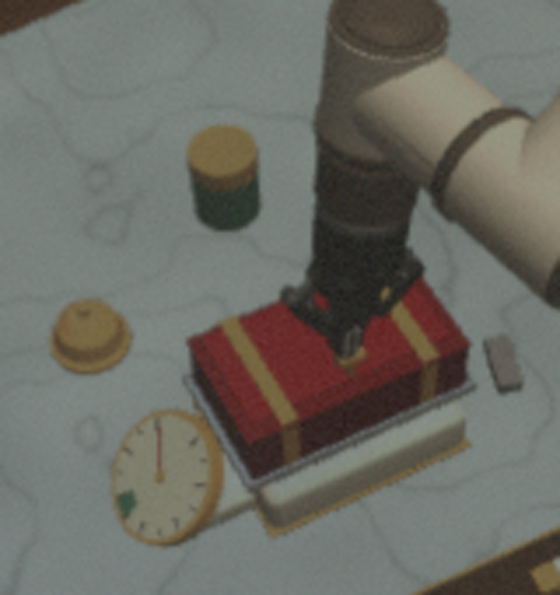

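Pressed to about 600 g on the dial, with the lid shut. Now lift away slowly and check.

>>> arm_command(commands=[0,0,-0.008,0,0,0,-0.01,0,0,0,-0.02,0,0,0,-0.03,0,-0.01,0,-0.03,0])

```text
clock: 43.15
position: [525.1, -106.0, 283.0]
ee_rot: [-0.665, 0.745, -0.034, 0.051]
contact_force: [0.0, 0.6, 0.5]
gripper_width: -0.0
```

>>> arm_command(commands=[-0.03,0,-0.03,0,-0.035,0,-0.02,0,-0.035,0,0,0,-0.03,0,0,0,-0.015,0,0,0])

```text
clock: 43.65
position: [537.0, 40.5, 353.4]
ee_rot: [-0.663, 0.745, -0.04, 0.061]
contact_force: [0.6, 0.2, -0.4]
gripper_width: 0.0
```

>>> arm_command(commands=[0,0,0,0,0,0,0,0,0,0,0,0,0,0,0,0,0,0,0,0])

```text
clock: 44.15
position: [536.8, 40.4, 356.6]
ee_rot: [-0.663, 0.745, -0.041, 0.063]
contact_force: [-0.0, 0.0, 0.2]
gripper_width: -0.3
```

```bash
python3 - <<'E'
from arc2 import *
from dial import ptr
im=snap('scene','s24.png')
cv2.imwrite('pics/c24.png',cv2.resize(im[70:240,230:390,::-1],None,fx=3.5,fy=3.5,interpolation=cv2.INTER_CUBIC))
cv2.imwrite('pics/d24.png',ptr(im)[0][:,:,::-1])
print(places('scene','lid_knob'),places('scene','lid_hinge'))
snap('top','t24.png');print(places('top','lid_knob'),places('top','lid_hinge'))
E
```

```text
[(array([ 531. , -113. ,  186.8]), 0.78)] [(array([ 520.1, -216.1,  156.5]), 0.69)]
[(array([ 535. , -111. ,  189.4]), 0.86), (array([456.5, 164.9,  10.4]), 0.68)] [(array([ 528.5, -210.7,  159.6]), 0.69)]
```

View pics/s24.png

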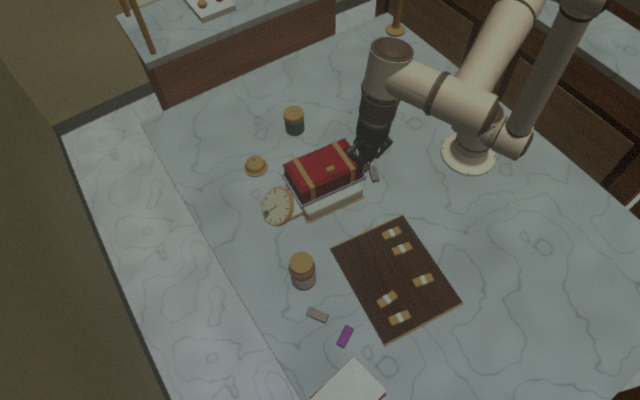

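View pics/c24.png

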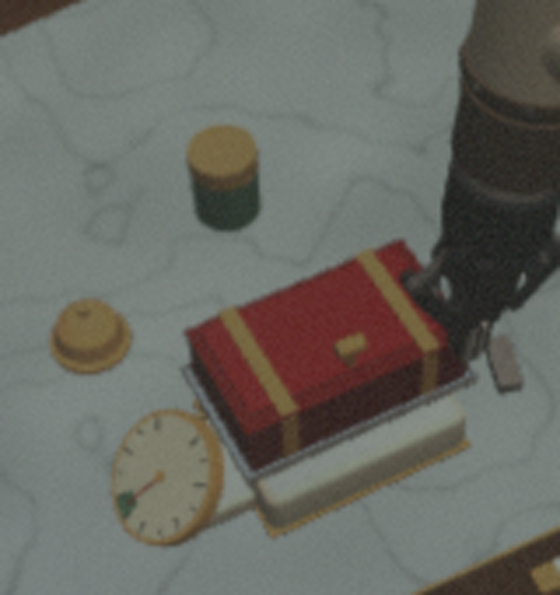

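View pics/d24.png

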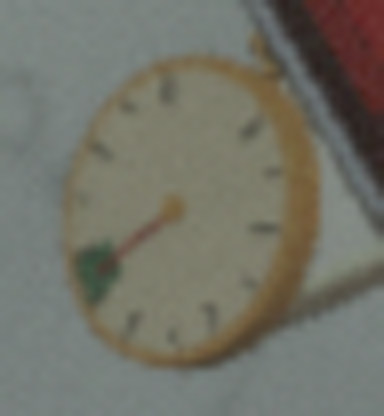

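The lid is flat shut, the pointer sits in the middle of the green band, and five small bars lie on the board. The jar (300,270), bell (255,165) and tin (293,120) have not moved, and the arm is clear. Handing in.

```bash
python3 -c "
from bench import arm
print(arm.job_done())"
```

```text
the job is handed in; nothing more can be done
None
```

The chest is made up and handed in after about 44 s of the 210 s allowed. I swung the lid wide open to its stop and laid in three large bars, which read about 340 g on the dial. I then added one small bar on top of the middle large one and closed the lid, pressing it down lightly on the knob.

**Last checks, with the arm clear:**
- **Scale:** the pointer rests mid-green, roughly 375 g.
- **Lid:** it lies flat shut. The knob was measured about 30 mm above the hinge, against 34 mm nominal, which is within the networks' error.
- **Board and bystanders:** the five unused small bars lie on the board. The jar, bell and tin are where they were.

**Things that did not go smoothly:**
- The tool drifted about 7–8° off vertical during the run. I allowed for it in the moves, and no grasp failed because of it.
- The fingertips touched the board once, at about 15 N.
- While I closed the lid with the knob still gripped, the pan was pushed down to about its stop, at roughly 7 N. It sprang back into the band when I let go.
- The two cameras disagreed by about 5 mm along x. I used their average.

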